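# Refit the bean hopper of a slant-body coffee grinder and set the grind

### The arm

A 6-joint arm with a two-finger parallel gripper is mounted at the origin on a cart in front of the work surface, level with it; the furniture and walls round the work are solid. World frame = base frame: x ahead of the robot, y to its left, z up, the work surface at z = 0. Lengths are in m, angles in rad, forces in N, time in s.
With the tool pointing down it reaches from about 0.4 to 0.825 m from the base axis. Payload 7 kg.
Tool frame: the origin (TCP) lies midway between the tips of the shut fingers; the grasp point (between the pads) lies 19 mm behind it (tcp_to_grasp is the z of the grasp point in the tool frame, in m); z points along the fingers, x is the direction in which the jaws open and shut, and the axes are right-handed (so a half turn about z gives the same grasp; the last joint's range is limited). The gripper opens to 85 mm and grips with 20 to 120 N. Pads are 22 mm wide; open, the fingers measure 114 mm over their backs; the gripper's body (76 mm by 85 mm) begins 54 mm behind the grasp point. The pads swing forward as they close: fully open they stand 13 mm farther back than shut.
Start: joints at [-1.054, 0.359, 0.012, 0, -1.224, -0.288], TCP at [0.153, -0.657, 0.231] pointing down, gripper open.
Joint ranges: [-3.07, 3.07], [-1.43, 2.12], [-1.02, 1.25], [-3.03, 1.67], [-3.05, -0], [-3.03, 3.03]. Speed limits (rad/s): [2.39, 2.39, 3.01, 3.14, 3.14, 3.14].

### API

Orientations are given as [roll, pitch, yaw] about the fixed x, y, z axes, in that order (R = Rz(yaw) Ry(pitch) Rx(roll)).
In Python, from cell import state, capture, get_calibration, finish_job, masks_of, tip_of, tcp_to_grasp gives the robot as it stands.
- The arm moves only by the tool step_arm, never from a script. Its argument "series" is a list of rows, each an object of numbers: "dx", "dy", "dz": the shift along the world's x, y, z in mm; "rx", "ry", "rz": the turn, a rotation vector about the world's x, y, z in rad; "hand": the closure, from 0 (fully open) to 1 (shut). A call has 1 to 20 rows; each row shifts and turns the commanded pose from where the row before left it; what a row does not reach is not made up. A row lasts 1/12 s, in which the tool goes at most 41.7 mm and 7.16 degrees, less where a joint would pass 70% of its speed; a pose out of reach is approached as far as the arm can. A call is refused whole if a number of a shift passes 41.7 or a number of a turn 0.125, either way. A call with a gripper value outside its range is refused whole. The fingers move at their own pace and stop on an object; "force" is the grip in N (left out, the last holds). Time passes only in rows, so rows that do not move let the fingers close. It gives the time, the measured TCP pose, the force and the opening at its end, in the units of the state.
- state(): the state, without advancing time (a new reading comes with each control period).
- capture(name): name is "scene" or "top" or "wrist"; returns the picture (400x640x3 uint8, blue, green, red); there is no depth.
- get_calibration(name): a dict with "mtx" (3x3 intrinsics, pixels), "R" (3x3) and "t" (3): a world point X has camera coordinates R X + t. Camera axes: x right, y down, z forward; pixel columns grow to the right and rows downward; lengths in m; the calibration is good to about 2 mm. A picture is of the moment at which its call begins: read the wrist's pose just before it. get_calibration takes no time and is no camera call; for the wrist camera it gives the pose at the moment of the call.
- finish_job(): hands the job in, once; it reports no verdict.
Trained networks look in the newest picture that a camera, given by its name, has taken for a name from the list of things; names that differ only in an ending like _2 or _b are one class to them, and where a whole thing is asked for, a point or a joint stands for the part that bears it (a point fixed in the world has none). Each returns a list of dicts, best first, with "score" (0 to 1); they miss things now and then, are a little off and sometimes report something else, mostly with a low value. They report only what shows in the picture. A call takes as long as a camera call. They do not tell look-alikes from the thing itself.
- masks_of(name, camera): "mask" (400x640 bool, what is visible of it).
- tip_of(name, camera): "xyz" ([x, y, z] in m, in world coordinates, good to about 4 mm: a listed point, or the origin of a listed thing).
The state is a dict: "clock": time; "q": joint angles; "joint_vel": joint speeds; "joint_torque": joint torques, N m; "eef_pos": TCP position; "ee_rot": TCP orientation; "contact_force": force on the tool from outside, world axes, zero at the start; "wrist_torque": the same for the moment, N m; "finger_gap": opening from 0.0 (shut) to 1.0 (fully open).
Only numpy, scipy, OpenCV 4.12 (cv2) and the standard library are available. Lean on these libraries where they do the work, as an engineer would, in place of code of your own. Each camera call takes 0.05 s, during which the arm holds its last target. There are 200 camera calls.

### The job

The coffee grinder has just been cleaned: put its bean hopper back into the slanted throat, turn it until you feel its lugs drop into the slots of the grind ring, and press it fully home onto the rubber seal without forcing it. Then set the grind: turn hopper and ring together until the hopper's pointer clicks in at the long mark, and let go. Leave the two jars beside the grinder and the espresso cup in front of the sink where they stand.

Things in the scene. Friction and masses are not known exactly. Their poses are not given: they have to be found in the camera images.
- grinder: white slant-body coffee grinder, fixed, foot 205 x 132 mm, 235 mm high. Origin: centre of its underside; x to its back, z up. A round slanted drum, 112 mm across, leans 30 degrees to the front; its upper end is the white deck with the throat. A fixed steel dosing cup stands below
- throat: centre of the white deck (radius 56 mm), fixed in the grinder. z: throat axis, outward, 30 degrees from vertical. x: along the long mark; that mark is at the front on -x and runs over the deck's edge, 15 degrees clockwise of the drum's front line; the other marks are short, 15 degrees apart (one per click). Hopper x along this x, either way round, is the wanted setting
- ring_top (a point): centre of the flat top of the black grind ring (radius 42 mm), 14 mm above the deck. Bore radius 27.5 mm here, 23.5 mm 38 mm down. Two opposite slots, 13 mm wide, 12 mm deep, open above, take the lugs. They were left at an unknown click, 30 to 75 degrees counter-clockwise (from outside) of the long mark; clicks take 0.2 N m. Seal 32 mm down: gives 6 mm at about 8 N, stays down
- hopper: bean hopper with lid, loose, upright, 120 mm high, 0.2 kg. Origin: centre of the foot's underside; z up. Foot tapers from radius 22 mm (bottom) to 26 at z 38, where the flat shoulder begins that rests on the ring when home. Bowl and lid, radius 41, to z 94; bar grip on it 54 mm (x) by 16 (y), z 94 to 120. Lugs and pointer ribs on +x and -x; lugs 10 mm wide, to radius 34.5, z 26 to 38
- espresso_cup_b: white espresso cup with brown inside, 62 x 92 x 51 mm, bystander; origin under it
- coffee_jar: jar with brown lid, 66 mm wide, 110 mm high, bystander beside the grinder; origin under it
- sugar_jar: jar with black lid, 75 mm wide, 84 mm high, bystander beside the grinder; origin under it
Things that resemble listed ones, but are neither listed nor needed, are in the scene too. Leave any orange look-alike of the hopper alone.

How it is judged:
At the end, for the whole second after the job is handed in: The hopper's shoulder lies on the ring's top (within 2.5 mm), so its lugs are in the slots; it is centred (4 mm) and along the throat's axis (3.4 degrees); its pointer stands at the long mark within 0.10 rad (a click is 0.262); it is at rest (z of hopper in the frame of throat between -0.027 and -0.0215 m and x of hopper in the frame of throat between -0.004 and 0.004 m and y of hopper in the frame of throat between -0.004 and 0.004 m and angle between the z axis of hopper and the z axis of throat, either way round below 0.06 rad and angle between the x axis of hopper and the x axis of throat, either way round below 0.1 rad and linear speed of hopper below 0.02 m/s and angular speed of hopper below 0.2 rad/s); the robot touches nothing.
It fails at once if the hopper is forced: more than 80 N between it and the grinder (contact force between hopper and grinder above 80 N).
It fails at once if the espresso cup or a jar is shoved more than 30 mm or tipped (distance of any of coffee_jar, sugar_jar, espresso_cup_b from where it was at the start of the episode above 0.03 m or angle between any of coffee_jar, sugar_jar, espresso_cup_b's own z axis and vertical above 0.5 rad).
It also fails if it takes over 45 s, if anything falls off the work surface, if the arm or the gripper's body presses on something with over 40 N, if the wrist force passes 120 N, or if a joint passes its speed limit or range.

## Working session

There is one attempt and no reset: what is moved stays moved. The work goes in short steps, Python scripts to look and compute and a tool call to move; the robot and the scene stay as the last step left them, time stands still between calls to the robot, and variables do not carry over. Pictures are saved under pics/ and viewed, about 8 in all and at most 12, crops included, and the job is handed in when it is done.

Besides the shell and the picture viewer there is one more tool, called after "Emit:" by a JSON object that holds its "fn" and its "kwargs", one argument or row to a line. step_arm: Moves the arm, as the interface text tells. Its arguments: {"type":"object","properties":{"series":{"type":"array","items":{"type":"object","properties":{"dx":{"type":"number"},"dy":{"type":"number"},"dz":{"type":"number"},"rx":{"type":"number"},"ry":{"type":"number"},"rz":{"type":"number"},"hand":{"type":"number"}}}},"force":{"type":"number"}},"required":["series"]}

```bash
mkdir -p pics; ls; python3 - <<'E'
from cell import *
import cv2,numpy as np
print(state())
ims=[]
for c in ["scene","top"]:
    im=capture(c); cv2.imwrite(f"pics/{c}0.png",im); ims.append(im)
    k=get_calibration(c); print(c,k["mtx"].round(1).tolist(),k["R"].round(3).tolist(),k["t"].round(3).tolist())
    for n in ["hopper","throat","ring_top","grinder","coffee_jar","sugar_jar","espresso_cup_b"]:
        try: print(n,[(round(r["score"],2),np.round(r["xyz"],4).tolist()) for r in tip_of(n,c)][:4])
        except Exception as e: print(n,e)
    print("hopper masks",[(round(r["score"],2),[int(v.mean()) for v in np.nonzero(r["mask"])[::-1]]) for r in masks_of("hopper",c)])
print(tcp_to_grasp, state()["clock"])
E
```

```text
pics
{'clock': 0.0, 'q': array([-1.05391182e+00,  3.59399059e-01,  1.11028908e-02, -3.49959859e-04,
       -1.22407773e+00, -2.88108764e-01]), 'joint_vel': array([-0.00048129, -0.00251659, -0.0003554 , -0.00106597, -0.0017789 ,
       -0.00047954]), 'joint_torque': array([ 1.51833243e-03, -5.83327138e+01,  2.93426174e+01,  6.93653047e+00,
       -5.69499374e-03, -2.82843914e-06]), 'eef_pos': array([ 0.15296581, -0.65697489,  0.23037499]), 'ee_rot': array([-3.14145979e+00, -1.60603699e-03,  1.79945278e+00]), 'contact_force': array([ 0.17952948, -0.5063709 ,  0.12757468]), 'wrist_torque': array([ 0.02250928,  0.00044013, -0.01435517]), 'finger_gap': 1.0006981553268026}
scene [[490.6, 0.0, 330.6], [0.0, 490.6, 200.0], [0.0, 0.0, 1.0]] [[0.816, -0.578, 0.002], [-0.383, -0.543, -0.747], [0.433, 0.609, -0.665]] [-0.366, 0.381, 1.624]
hopper [(0.73, [0.4315, -0.0801, -0.002])]
throat []
ring_top []
grinder []
coffee_jar []
sugar_jar []
espresso_cup_b [(0.74, [0.4284, 0.135, 0.0009])]
hopper masks [(0.59, [339, 259])]
top [[479.9, 0.0, 319.4], [0.0, 479.9, 201.9], [0.0, 0.0, 1.0]] [[0.214, -0.977, -0.017], [-0.765, -0.157, -0.624], [0.607, 0.147, -0.781]] [-0.026, 0.526, 1.691]
hopper []
throat []
ring_top []
grinder []
coffee_jar []
sugar_jar []
espresso_cup_b []
hopper masks []
-0.0187 0.9
```

View pics/scene0.png

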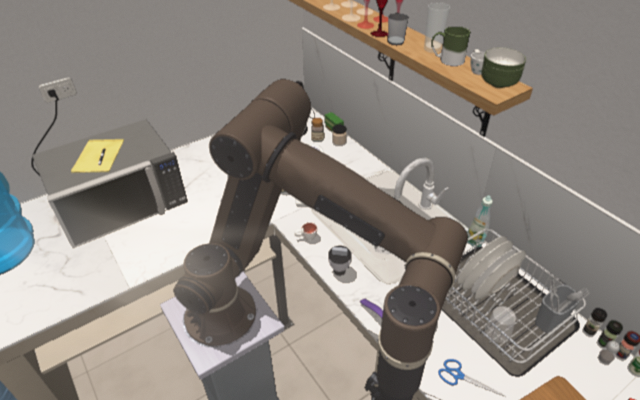

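View pics/top0.png

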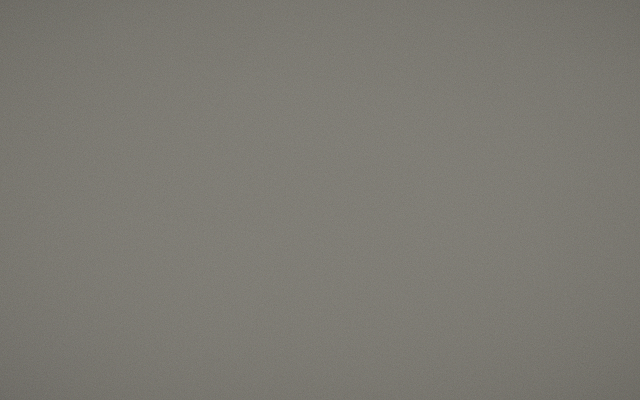

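The top camera is covered. The scene picture shows a dark hopper at (339,259) and the cup at (308,231). Small jars stand at (318,128) and (339,133), and the grinder is probably hidden behind the arm. I'll swing the arm over so it clears the view and the wrist camera sees the hopper.

Emit:
{"fn": "step_arm", "kwargs": {
  "series": [
    {"dx": 15, "dy": 38, "dz": 10},
    {"dx": 15, "dy": 38, "dz": 10},
    {"dx": 15, "dy": 38, "dz": 10},
    {"dx": 15, "dy": 38, "dz": 10},
    {"dx": 15, "dy": 38, "dz": 10},
    {"dx": 15, "dy": 38, "dz": 10},
    {"dx": 15, "dy": 38, "dz": 10},
    {"dx": 15, "dy": 38, "dz": 10},
    {"dx": 15, "dy": 38, "dz": 10},
    {"dx": 15, "dy": 38, "dz": 10},
    {"dx": 15, "dy": 38},
    {"dx": 15, "dy": 38},
    {"dx": 10, "dy": 20},
    {},
    {}
  ]
}}

```text
invalid input at $.series[0]: expected keys dx, dy, dz, rx, ry, rz, hand
```

```bash
cat > h.py <<'E'
from cell import *
import cv2,numpy as np
def look(tag,names=("hopper","throat","ring_top","grinder","coffee_jar","sugar_jar","espresso_cup_b"),cams=("scene","wrist")):
    ims=[]
    for c in cams:
        k=get_calibration(c) if c=="wrist" else None
        im=capture(c); ims.append(im)
        if k: print("wristcam pos",(-k["R"].T@k["t"]).round(3).tolist(),"fwd",k["R"][2].round(2).tolist())
        for n in names:
            r=[(round(r["score"],2),np.round(r["xyz"],4).tolist()) for r in tip_of(n,c)][:3]
            if r: print(c,n,r)
    cv2.imwrite(f"pics/{tag}.png",np.vstack(ims) if len(ims)<2 else cv2.resize(np.vstack(ims),None,fx=.75,fy=.75,interpolation=cv2.INTER_AREA))
    s=state(); print({k:np.round(s[k],3).tolist() for k in ("clock","q","eef_pos","ee_rot","contact_force","wrist_torque","finger_gap")})
E
python3 -c "
from h import *
look('a1')"
```

```text
scene hopper [(0.76, [0.4293, -0.0793, -0.0018])]
scene espresso_cup_b [(0.54, [0.4283, 0.1355, 0.0011])]
wristcam pos [0.075, -0.675, 0.374] fwd [0.3, 0.07, -0.95]
{'clock': 1.7, 'q': [-1.054, 0.359, 0.012, -0.0, -1.224, -0.288], 'eef_pos': [0.153, -0.657, 0.231], 'ee_rot': [-3.142, -0.0, 1.8], 'contact_force': [0.368, -0.351, -0.37], 'wrist_torque': [0.016, 0.0, 0.012], 'finger_gap': 1.001}
```

View pics/a1.png

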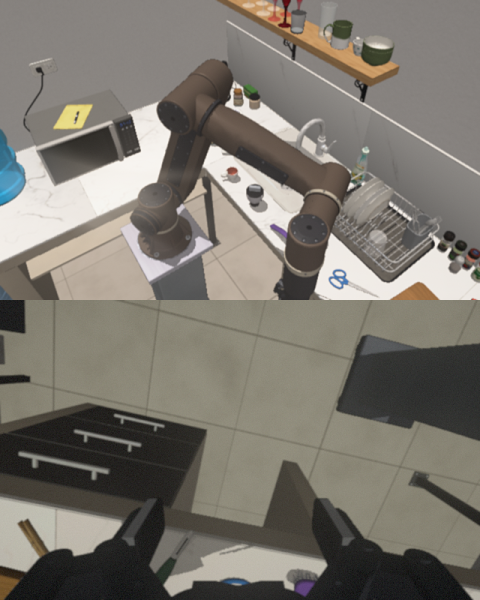

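Every row needs all the keys. I'll repeat the swing.

Emit:
{"fn": "step_arm", "kwargs": {
  "series": [
    {"dx": 15, "dy": 38, "dz": 10, "rx": 0, "ry": 0, "rz": 0, "hand": 0},
    {"dx": 15, "dy": 38, "dz": 10, "rx": 0, "ry": 0, "rz": 0, "hand": 0},
    {"dx": 15, "dy": 38, "dz": 10, "rx": 0, "ry": 0, "rz": 0, "hand": 0},
    {"dx": 15, "dy": 38, "dz": 10, "rx": 0, "ry": 0, "rz": 0, "hand": 0},
    {"dx": 15, "dy": 38, "dz": 10, "rx": 0, "ry": 0, "rz": 0, "hand": 0},
    {"dx": 15, "dy": 38, "dz": 10, "rx": 0, "ry": 0, "rz": 0, "hand": 0},
    {"dx": 15, "dy": 38, "dz": 10, "rx": 0, "ry": 0, "rz": 0, "hand": 0},
    {"dx": 15, "dy": 38, "dz": 10, "rx": 0, "ry": 0, "rz": 0, "hand": 0},
    {"dx": 15, "dy": 38, "dz": 10, "rx": 0, "ry": 0, "rz": 0, "hand": 0},
    {"dx": 15, "dy": 38, "dz": 10, "rx": 0, "ry": 0, "rz": 0, "hand": 0},
    {"dx": 20, "dy": 36, "dz": 0, "rx": 0, "ry": 0, "rz": 0, "hand": 0},
    {"dx": 20, "dy": 36, "dz": 0, "rx": 0, "ry": 0, "rz": 0, "hand": 0},
    {"dx": 20, "dy": 20, "dz": 0, "rx": 0, "ry": 0, "rz": 0, "hand": 0},
    {"dx": 0, "dy": 0, "dz": 0, "rx": 0, "ry": 0, "rz": 0, "hand": 0}
  ]
}}

```text
clock: 2.87
eef_pos: [0.3641, -0.1859, 0.3308]
ee_rot: [3.14, 0.0, 1.804]
contact_force: [0.3, -0.1, 0.2]
finger_gap: 1.0
```

```bash
python3 -c "
from h import *
look('a2')"
```

```text
scene hopper [(0.76, [0.5214, -0.3919, 0.0051]), (0.56, [0.4323, -0.0775, -0.0024])]
scene grinder [(0.64, [0.5977, 0.3523, -0.0004])]
scene coffee_jar [(0.76, [0.5017, 0.4324, 0.0062])]
scene sugar_jar [(0.63, [0.5335, 0.5276, 0.0003])]
scene espresso_cup_b [(0.86, [0.4274, 0.1368, 0.0008])]
wristcam pos [0.283, -0.208, 0.473] fwd [0.3, 0.07, -0.95]
wrist hopper [(0.81, [0.4313, -0.0759, 0.001]), (0.72, [0.5201, -0.3943, -0.0])]
wrist grinder [(0.73, [0.6021, 0.3534, -0.0022])]
wrist coffee_jar [(0.18, [0.425, 0.131, 0.0003])]
wrist espresso_cup_b [(0.59, [0.4257, 0.1326, 0.0012])]
{'clock': 3.667, 'q': [0.008, -0.158, -0.352, -0.0, -1.377, -1.35], 'eef_pos': [0.362, -0.189, 0.33], 'ee_rot': [-3.142, -0.0, 1.799], 'contact_force': [0.592, -0.157, 0.317], 'wrist_torque': [-0.056, -0.02, 0.047], 'finger_gap': 1.001}
```

View pics/a2.png

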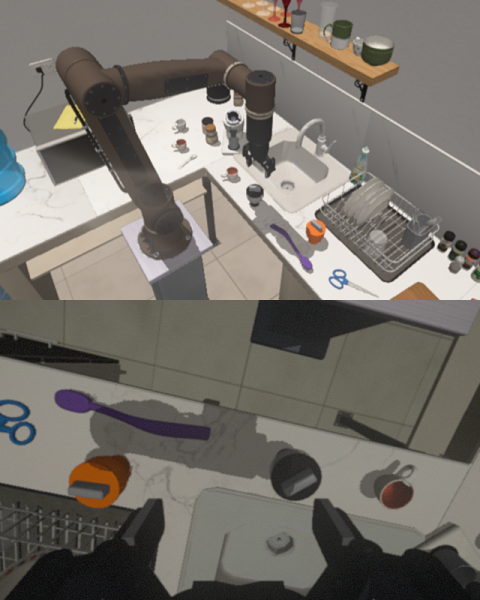

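The true hopper is the dark one, at wrist (399,244) and scene (340,259). The orange look-alike, at wrist (130,245) and scene (420,307), is to be left alone. Next is one close crop that checks the hopper and shows the grinder.

```bash
python3 - <<'E'
from h import *
k=get_calibration("wrist"); w=capture("wrist"); s=capture("scene")
np.savez("w1.npz",w=w,s=s,**k)
a=cv2.resize(w[190:290,340:440],(400,400),interpolation=cv2.INTER_CUBIC)
b=cv2.resize(s[110:210,265:365],(400,400),interpolation=cv2.INTER_CUBIC)
cv2.imwrite("pics/c1.png",np.hstack([a,b]))
r=tip_of("ring_top","scene"),tip_of("throat","scene"); print(r)
print(k["mtx"])
E
```

```text
([], [])
[[343.37574963   0.         317.27884265]
 [  0.         343.37574963 199.5846228 ]
 [  0.           0.           1.        ]]
```

View pics/c1.png

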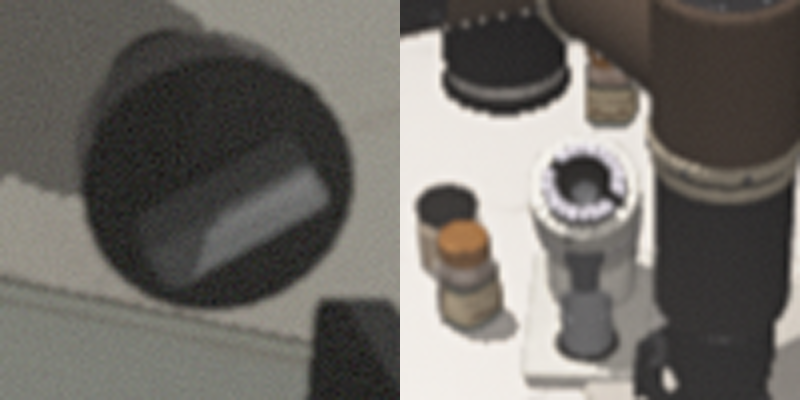

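Confirmed: the wrist crop shows the dark hopper with the bar grip running lower left to upper right. In the scene crop the grinder is at about (410,155), with the sugar and coffee jars at its left. I'll look at the grinder from above before grasping.

Emit:
{"fn": "step_arm", "kwargs": {
  "series": [
    {"dx": 15, "dy": 38, "dz": 4, "rx": 0, "ry": 0, "rz": 0, "hand": 0},
    {"dx": 15, "dy": 38, "dz": 4, "rx": 0, "ry": 0, "rz": 0, "hand": 0},
    {"dx": 15, "dy": 38, "dz": 4, "rx": 0, "ry": 0, "rz": 0, "hand": 0},
    {"dx": 15, "dy": 38, "dz": 4, "rx": 0, "ry": 0, "rz": 0, "hand": 0},
    {"dx": 15, "dy": 38, "dz": 4, "rx": 0, "ry": 0, "rz": 0, "hand": 0},
    {"dx": 15, "dy": 38, "dz": 4, "rx": 0, "ry": 0, "rz": 0, "hand": 0},
    {"dx": 15, "dy": 38, "dz": 4, "rx": 0, "ry": 0, "rz": 0, "hand": 0},
    {"dx": 15, "dy": 38, "dz": 4, "rx": 0, "ry": 0, "rz": 0, "hand": 0},
    {"dx": 15, "dy": 38, "dz": 4, "rx": 0, "ry": 0, "rz": 0, "hand": 0},
    {"dx": 15, "dy": 38, "dz": 4, "rx": 0, "ry": 0, "rz": 0, "hand": 0},
    {"dx": 15, "dy": 38, "dz": 4, "rx": 0, "ry": 0, "rz": 0, "hand": 0},
    {"dx": 15, "dy": 38, "dz": 4, "rx": 0, "ry": 0, "rz": 0, "hand": 0},
    {"dx": 15, "dy": 38, "dz": 4, "rx": 0, "ry": 0, "rz": 0, "hand": 0},
    {"dx": 15, "dy": 38, "dz": 4, "rx": 0, "ry": 0, "rz": 0, "hand": 0},
    {"dx": 0, "dy": 0, "dz": 0, "rx": 0, "ry": 0, "rz": 0, "hand": 0}
  ]
}}

```text
clock: 5.12
eef_pos: [0.5731, 0.349, 0.3826]
ee_rot: [-3.138, 0.002, 1.802]
contact_force: [-1.9, -1.9, -2.2]
finger_gap: 1.005
```

```bash
python3 - <<'E'
from h import *
d=np.load("w1.npz")
def bp(u,v,z,k):
    r=k["R"].T@np.linalg.solve(k["mtx"],[u,v,1]); c=-k["R"].T@k["t"]; return c+r*(z-c[2])/r[2]
a,b=bp(387.5,260.5,.12,d),bp(422,239.2,.12,d); print("bar edge",a,b,np.degrees(np.arctan2(*(b-a)[1::-1])))
k=get_calibration("wrist"); w=capture("wrist"); np.savez("w2.npz",w=w,**k)
for n in ["ring_top","throat","grinder","coffee_jar","sugar_jar"]:
    print(n,[(round(r["score"],2),np.round(r["xyz"],4)) for r in tip_of(n,"wrist")])
cv2.imwrite("pics/w2.png",w); print(state()["eef_pos"],state()["q"],state()["clock"])
E
```

```text
bar edge [ 0.4496054  -0.08590056  0.12      ] [ 0.41513794 -0.05580607  0.12      ] 138.8748918950018
ring_top []
throat []
grinder []
coffee_jar [(0.7, array([ 0.4986,  0.4382, -0.0021]))]
sugar_jar [(0.68, array([ 0.5324,  0.5244, -0.003 ]))]
[0.57151145 0.34211254 0.38713978] [ 8.31578285e-01  2.93611750e-01  2.62878880e-01  1.60068321e-04
 -1.53909660e+00 -2.17419176e+00] 5.4167
```

View pics/w2.png

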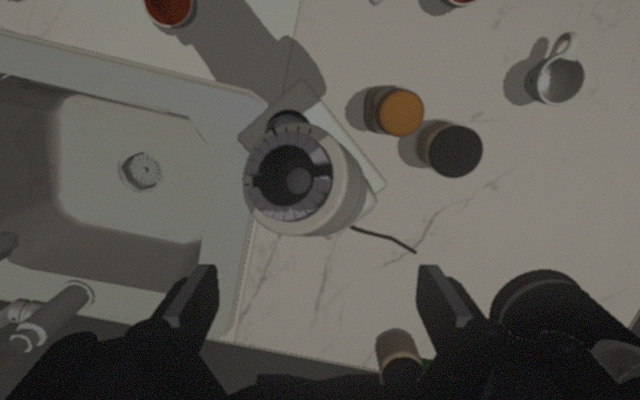

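The wrist picture shows the grinder's ring centre near (288,175), with slots at about (250,181) and (325,171). The foot's front edge is at the upper left and the jars are at (400,112) and (452,150). I'll enlarge it for measuring.

```bash
python3 - <<'E'
import cv2,numpy as np
w=np.load("w2.npz")["w"][70:245,230:395]
i=cv2.convertScaleAbs(cv2.resize(w,None,fx=4.5,fy=3.4286*1.3125/1.0,interpolation=cv2.INTER_CUBIC),alpha=1.4)
i=cv2.convertScaleAbs(cv2.resize(w,None,fx=3.4,fy=3.4,interpolation=cv2.INTER_CUBIC),alpha=1.4)
for t in range(0,165,20): cv2.putText(i,str(230+t),(int(t*3.4),10),0,.35,(0,0,255)); cv2.line(i,(int(t*3.4),12),(int(t*3.4),18),(0,0,255))
for t in range(0,175,20): cv2.putText(i,str(70+t),(0,int(t*3.4)+4),0,.35,(0,0,255)); cv2.line(i,(26,int(t*3.4)),(32,int(t*3.4)),(0,0,255))
cv2.imwrite("pics/w2c.png",i); print(i.shape)
E
```

```text
(595, 561, 3)
```

View pics/w2c.png

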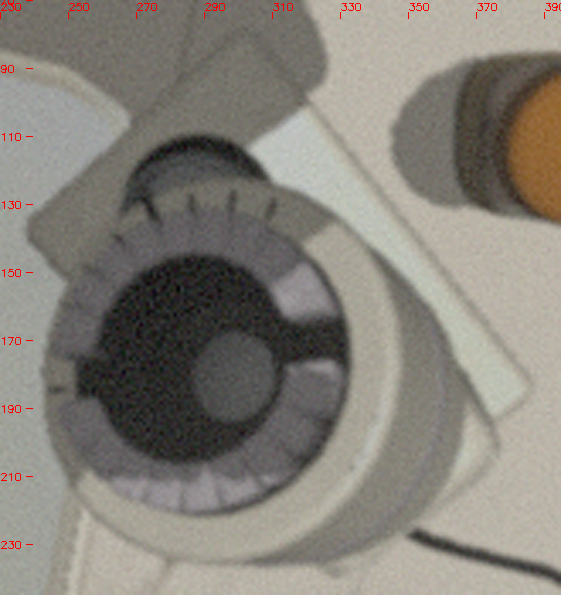

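```bash
cat > fit.py <<'E'
import numpy as np
from scipy.optimize import least_squares
from scipy.spatial.transform import Rotation as Ro
def Rt(yaw):  # throat orientation
    e=np.array([[np.cos(np.pi/6),0,np.sin(np.pi/6)],[0,1,0],[-.5,0,np.cos(np.pi/6)]]).T
    return Ro.from_euler("z",yaw).as_matrix()@e@Ro.from_euler("z",-15,degrees=True).as_matrix()
d=np.load("w2.npz"); K,R,t=d["mtx"],d["R"],d["t"]
def px(P): c=P@R.T+t; return c[:,:2]/c[:,2:]*K[0,0]+K[:2,2]
cv=lambda l:np.array(l)/3.4+[230,70]
ring=cv([(110,480),(150,505),(205,517),(265,502),(320,450),(348,370),(347,320),(335,270),(90,275),(62,330)])
deck=cv([(44,370),(55,440),(80,485),(130,535),(200,560),(397,340),(370,270),(340,225),(270,187),(230,178),(190,185)])
slot=cv([(345,342),(88,378)])
marks=cv([(152,208),(192,202),(232,198),(270,208)])
th=np.linspace(0,2*np.pi,721)
def circ(r,z): return np.c_[r*np.cos(th),r*np.sin(th),0*th+z]
def ang(uv,p,M,z): # point on plane z -> throat angle
    c=-R.T@t; v=R.T@np.linalg.solve(K,[*uv,1]); o=M.T@(c-p); w=M.T@v
    q=o+w*(z-o[2])/w[2]; return np.arctan2(q[1],q[0]),np.hypot(q[0],q[1])
def res(x):
    p,M=x[:3],Rt(x[3]); out=[]
    for pts,r,z in((ring,.042,.014),(deck,.056,0)):
        P=px(circ(r,z)@M.T+p)
        for q in pts:
            D=np.linalg.norm(P-q,axis=1); out.append(D.min())
    for i,m in enumerate(marks):
        a,_=ang(m,p,M,0); e=np.angle(np.exp(1j*(a-(np.pi-i*np.radians(15)))))
        out.append(e*45*1.3)
    out.append((p[2]-.202)/.004)
    return np.array(out)
best=None
for y0 in np.arange(-3,3.2,.5):
    s=least_squares(res,[.58,.34,.2,y0],loss="soft_l1",diff_step=1e-4)
    if best is None or s.cost<best.cost: best=s
if __name__=="__main__":
    x=best.x; p,M=x[:3],Rt(x[3]); print("p",p,"yaw deg",np.degrees(x[3]),"cost",best.cost); print(res(x).round(2)); print("M",M.round(4).tolist())
    for q in slot: a,r=ang(q,p,M,.014); print("slot deg CCW of mark",np.degrees(a-np.pi)%180,r)
    for q in marks: a,r=ang(q,p,M,0); print("mark",np.degrees(a)%360,r)
    print("grinder axis foot xy",p, "tip_of grinder .600,.353")
E
python3 fit.py
```

```text
p [0.58241762 0.3269715  0.1999738 ] yaw deg 56.42508860328742 cost 22.97026524914508
[ 0.54  0.49  0.9   2.17  2.4   2.54  3.08  4.96  1.17  1.97  1.21  0.29
  1.    1.24  1.22  2.09  3.55  2.17  1.61  0.16  0.14 -0.89  0.14  0.59
  1.09 -0.51]
M [[0.6783, -0.6808, -0.2765], [0.5538, 0.7209, -0.4166], [0.483, 0.1294, 0.866]]
slot deg CCW of mark 70.0534676421176 0.043492172109311875
slot deg CCW of mark 70.56249883072837 0.03394890067601424
mark 179.12859900597016 0.05383910342073744
mark 165.14020911368888 0.050631271677453196
mark 150.57805514125369 0.0500840125259298
mark 136.06858262106087 0.04861572366845431
grinder axis foot xy [0.58241762 0.3269715  0.1999738 ] tip_of grinder .600,.353
```

```bash
python3 - <<'E'
from fit import *
import cv2
i=cv2.imread("pics/w2c.png"); f=lambda P:np.int32(((px(P)-[230,70])*3.4).round())
def draw(x,col):
    p,M=x[:3],Rt(x[3])
    for r,z in((.042,.014),(.056,0),(.0275,.014)): cv2.polylines(i,[f(circ(r,z)@M.T+p)],True,col,1)
    for k in range(4):
        a=np.pi-k*np.pi/12; cv2.line(i,*[tuple(map(int,q)) for q in f(np.array([[r*np.cos(a),r*np.sin(a),0] for r in(.045,.056)])@M.T+p)],col,1)
    for s in(60,75):
        a=np.radians(s); c=np.array([[r*np.cos(a),r*np.sin(a),.014] for r in(-.042,.042)])@M.T+p; q=f(c); cv2.line(i,tuple(map(int,q[0])),tuple(map(int,q[1])),(255,255,0),1)
draw(best.x,(0,255,0)); cv2.imwrite("pics/ov.png",i)
E
```

```text
(no output)
```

View pics/ov.png

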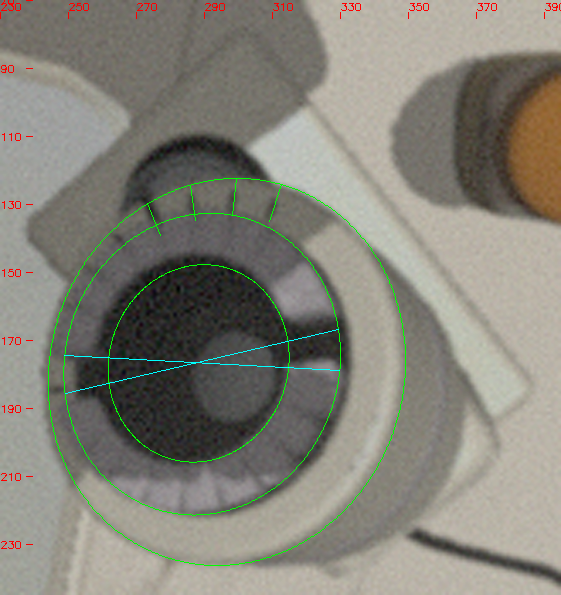

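```bash
python3 - <<'E'
s=open("fit.py").read()
s=s.replace(",(320,450),(348,370),(347,320),(335,270),(90,275)",",(90,275)")
s=s.replace("deck=cv","bore=cv([(98,350),(280,365),(200,462),(195,254),(118,300),(255,280),(122,420),(262,425)])\ndeck=cv",1)
s=s.replace("((ring,.042,.014),(deck,.056,0))","((ring,.042,.014),(bore,.0275,.014),(deck,.056,0))")
s=s.replace("    out.append((p[2]","    for q in slot: out.append(np.angle(np.exp(2j*(ang(q,p,M,.014)[0]-np.radians(SL))))/2*40)\n    out.append((p[2]").replace("best=None","import sys\nSL=float(sys.argv[1])\nbest=None")
s+='''
    k=p+M@[0,0,.014]; print("ring_top",k, "throat z",M[:,2])
'''
open("fit.py","w").write(s)
E
for a in 60 75; do python3 fit.py $a; done
```

```text
p [0.58308166 0.32571251 0.19672928] yaw deg 55.86498497556456 cost 30.811402492857276
[ 0.52  0.14  1.98  3.66  0.36  1.13  2.35  1.04  1.15  2.82  2.37  1.14
  0.6   0.82  0.46  0.31  1.31  1.    0.32  0.43  2.19  1.15  1.22  0.12
  0.34 -1.4  -0.64 -0.34  0.07  6.82  8.53 -1.32]
M [[0.6836, -0.6737, -0.2806], [0.5472, 0.7276, -0.4139], [0.483, 0.1294, 0.866]]
slot deg CCW of mark 69.7709975871394 0.044919902166069725
slot deg CCW of mark 72.2191126454967 0.033064306631187784
mark 178.6244659494234 0.053335369978104195
mark 164.36910488969104 0.05037660513194844
mark 149.6665079208194 0.0501414300606722
mark 135.07284539680595 0.04898580989881733
grinder axis foot xy [0.58308166 0.32571251 0.19672928] tip_of grinder .600,.353
ring_top [0.57915365 0.31991849 0.20885363] throat z [-0.28057247 -0.41385878  0.8660254 ]
p [0.5832696  0.32525476 0.19606448] yaw deg -305.37324918960667 cost 19.629777193287303
[ 0.64  0.18  2.33  4.11  0.05  0.69  1.94  0.71  1.46  2.72  2.01  1.25
  0.83  1.24  0.16  0.86  1.75  1.18  0.21  0.05  1.8   0.8   1.    0.29
  0.32 -0.69  0.05  0.39  0.85 -3.03 -0.82 -1.48]
M [[0.6953, -0.6579, -0.2895], [0.5323, 0.7419, -0.4077], [0.483, 0.1294, 0.866]]
slot deg CCW of mark 70.66172526918054 0.04520624629839861
slot deg CCW of mark 73.82902750415082 0.03261880445178233
mark 179.32427879088542 0.05320428462473
mark 165.04869228001724 0.05037766671868308
mark 150.38129785925943 0.05026357697075043
mark 135.82862944588103 0.049195564207639424
grinder axis foot xy [0.5832696  0.32525476 0.19606448] tip_of grinder .600,.353
ring_top [0.57921729 0.31954697 0.20818884] throat z [-0.28945027 -0.40769908  0.8660254 ]
```

The 75° slot fits clearly better than 60°. The throat is at about (0.583, 0.325, 0.196) and the grinder yaw is about 55°. I'll go back over the hopper with yaw 3.995, which leaves joint 6 room for the later turn.

Emit:
{"fn": "step_arm", "kwargs": {
  "series": [
    {"dx": -7.9, "dy": -23.3, "dz": -10, "rx": 0, "ry": 0, "rz": 0.122, "hand": 0},
    {"dx": -7.9, "dy": -23.3, "dz": -10, "rx": 0, "ry": 0, "rz": 0.122, "hand": 0},
    {"dx": -7.9, "dy": -23.3, "dz": -10, "rx": 0, "ry": 0, "rz": 0.122, "hand": 0},
    {"dx": -7.9, "dy": -23.3, "dz": -10, "rx": 0, "ry": 0, "rz": 0.122, "hand": 0},
    {"dx": -7.9, "dy": -23.3, "dz": -10, "rx": 0, "ry": 0, "rz": 0.122, "hand": 0},
    {"dx": -7.9, "dy": -23.3, "dz": -10, "rx": 0, "ry": 0, "rz": 0.122, "hand": 0},
    {"dx": -7.9, "dy": -23.3, "dz": -10, "rx": 0, "ry": 0, "rz": 0.122, "hand": 0},
    {"dx": -7.9, "dy": -23.3, "dz": -10, "rx": 0, "ry": 0, "rz": 0.122, "hand": 0},
    {"dx": -7.9, "dy": -23.3, "dz": -10, "rx": 0, "ry": 0, "rz": 0.122, "hand": 0},
    {"dx": -7.9, "dy": -23.3, "dz": -10, "rx": 0, "ry": 0, "rz": 0.122, "hand": 0},
    {"dx": -7.9, "dy": -23.3, "dz": -10, "rx": 0, "ry": 0, "rz": 0.122, "hand": 0},
    {"dx": -7.9, "dy": -23.3, "dz": -10, "rx": 0, "ry": 0, "rz": 0.122, "hand": 0},
    {"dx": -7.9, "dy": -23.3, "dz": -10, "rx": 0, "ry": 0, "rz": 0.122, "hand": 0},
    {"dx": -7.9, "dy": -23.3, "dz": -10, "rx": 0, "ry": 0, "rz": 0.122, "hand": 0},
    {"dx": -7.9, "dy": -23.3, "dz": -10, "rx": 0, "ry": 0, "rz": 0.122, "hand": 0},
    {"dx": -7.9, "dy": -23.3, "dz": -10, "rx": 0, "ry": 0, "rz": 0.122, "hand": 0},
    {"dx": -7.9, "dy": -23.3, "dz": -10, "rx": 0, "ry": 0, "rz": 0.122, "hand": 0},
    {"dx": -7.9, "dy": -23.3, "dz": -10, "rx": 0, "ry": 0, "rz": 0.122, "hand": 0},
    {"dx": 0, "dy": 0, "dz": 0, "rx": 0, "ry": 0, "rz": 0, "hand": 0},
    {"dx": 0, "dy": 0, "dz": 0, "rx": 0, "ry": 0, "rz": 0, "hand": 0}
  ]
}}

```text
clock: 7.08
eef_pos: [0.4283, -0.0779, 0.2068]
ee_rot: [-3.141, 0.001, -2.291]
contact_force: [-0.1, 0.7, 0.5]
finger_gap: 1.002
```

```bash
python3 - <<'E'
from h import *
look("w3",("hopper",),("wrist",))
E
```

```text
wristcam pos [0.488, -0.131, 0.35] fwd [-0.23, 0.21, -0.95]
{'clock': 7.183, 'q': [0.279, -0.029, -0.522, 0.0, -1.075, 0.572], 'eef_pos': [0.43, -0.077, 0.207], 'ee_rot': [-3.14, 0.002, -2.291], 'contact_force': [0.035, 0.233, 0.966], 'wrist_torque': [0.016, 0.012, 0.008], 'finger_gap': 1.002}
```

View pics/w3.png

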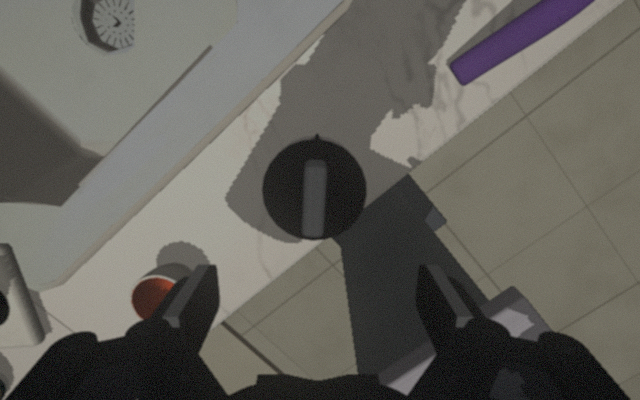

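The bar grip is at (316,160)–(313,237), almost aligned with the jaws' closing plane. The pointer rib is at (317,135) and the lid centre at (315,189).

```bash
python3 - <<'E'
from h import *
k=get_calibration("wrist")
def bp(u,v,z):
    r=k["R"].T@np.linalg.solve(k["mtx"],[u,v,1]); c=-k["R"].T@k["t"]; return c+r*(z-c[2])/r[2]
for q in [(316,160),(313,237)]: print(bp(*q,.12).round(4))
a,b=bp(316,160,.12),bp(313,237,.12); print((a+b)/2,np.degrees(np.arctan2(*(b-a)[1::-1])),np.linalg.norm(b-a)); print("lid c",bp(315,189,.094))
E
```

```text
[ 0.4546 -0.0975  0.12  ]
[ 0.4132 -0.0581  0.12  ]
[ 0.43391705 -0.07783094  0.12      ] 136.44110602708912 0.05716752683901559
lid c [ 0.43408069 -0.07825     0.094     ]
```

Emit:
{"fn": "step_arm", "kwargs": {
  "series": [
    {"dx": 3, "dy": -0.7, "dz": -30, "rx": 0, "ry": 0, "rz": -0.03, "hand": 0},
    {"dx": 0, "dy": 0, "dz": -30, "rx": 0, "ry": 0, "rz": 0, "hand": 0},
    {"dx": 0, "dy": 0, "dz": -30, "rx": 0, "ry": 0, "rz": 0, "hand": 0},
    {"dx": 0, "dy": 0, "dz": -19, "rx": 0, "ry": 0, "rz": 0, "hand": 0},
    {"dx": 0, "dy": 0, "dz": 0, "rx": 0, "ry": 0, "rz": 0, "hand": 0},
    {"dx": 0, "dy": 0, "dz": 0, "rx": 0, "ry": 0, "rz": 0, "hand": 1},
    {"dx": 0, "dy": 0, "dz": 0, "rx": 0, "ry": 0, "rz": 0, "hand": 1},
    {"dx": 0, "dy": 0, "dz": 0, "rx": 0, "ry": 0, "rz": 0, "hand": 1},
    {"dx": 0, "dy": 0, "dz": 0, "rx": 0, "ry": 0, "rz": 0, "hand": 1},
    {"dx": 0, "dy": 0, "dz": 0, "rx": 0, "ry": 0, "rz": 0, "hand": 1},
    {"dx": 0, "dy": 0, "dz": 0, "rx": 0, "ry": 0, "rz": 0, "hand": 1}
  ],
  "force": 80
}}

```text
clock: 8.1
eef_pos: [0.433, -0.0771, 0.0983]
ee_rot: [-3.14, 0.001, -2.317]
contact_force: [1.6, -1.2, 6.3]
finger_gap: 0.17
```

Gripped, with a gap of 14.5 mm on the 16 mm bar. I'll lift and compute the approach.

Emit:
{"fn": "step_arm", "kwargs": {
  "series": [
    {"dx": 0, "dy": 0, "dz": 20, "rx": 0, "ry": 0, "rz": 0, "hand": 1},
    {"dx": 0, "dy": 0, "dz": 35, "rx": 0, "ry": 0, "rz": 0, "hand": 1},
    {"dx": 0, "dy": 0, "dz": 40, "rx": 0, "ry": 0, "rz": 0, "hand": 1},
    {"dx": 0, "dy": 0, "dz": 40, "rx": 0, "ry": 0, "rz": 0, "hand": 1},
    {"dx": 0, "dy": 0, "dz": 40, "rx": 0, "ry": 0, "rz": 0, "hand": 1},
    {"dx": 0, "dy": 0, "dz": 40, "rx": 0, "ry": 0, "rz": 0, "hand": 1},
    {"dx": 0, "dy": 0, "dz": 0, "rx": 0, "ry": 0, "rz": 0, "hand": 1}
  ]
}}

```text
clock: 8.68
eef_pos: [0.4355, -0.0774, 0.3206]
ee_rot: [-3.133, 0.009, -2.317]
contact_force: [1.8, -0.7, -1.7]
finger_gap: 0.173
```

```bash
cat > plan.py <<'E'
from h import *
from scipy.spatial.transform import Rotation as Ro
from fit import Rt
P=np.array([.5833,.3253,.1965]); M=Rt(np.radians(55.0)); L=.098
def target(h,deg):  # hopper height h in throat, hopper x at deg (throat)
    a=np.radians(deg); hx=M@[np.cos(a),np.sin(a),0]; z=-M[:,2]
    R0=np.array(Ro.from_euler("xyz",state()["ee_rot"]).as_matrix())
    best=min((np.c_[np.cross(s*hx,z),s*hx,z] for s in(1,-1)),key=lambda R:Ro.from_matrix(R@R0.T).magnitude())
    return P+M[:,2]*(h+L), best, Ro.from_matrix(best@R0.T).as_rotvec()
def rep(h,deg):
    s=state(); p,R,rv=target(h,deg); print("dpos mm",((p-s["eef_pos"])*1e3).round(1),"rotvec",rv.round(3),"F",s["contact_force"].round(1),"T",s["wrist_torque"].round(2),"q",s["q"].round(2),"t",s["clock"],"gap",s["finger_gap"])
    d=M.T@(s["eef_pos"]-P)*1e3; print("tcp in throat mm",d.round(1),"z hopper",(d[2]-98).round(1),"F throat",(M.T@s["contact_force"]).round(1), "T throat",(M.T@s["wrist_torque"]).round(2))
E
sed -i 's/^SL=.*/SL=75/' fit.py
python3 -c "
from plan import *
rep(.045,75)"
```

```text
dpos mm [ 1.068e+02  3.442e+02 -3.000e-01] rotvec [ 0.484 -0.201 -0.376] F [ 1.8 -0.7 -1.7] T [-0.01 -0.42  0.03] q [ 0.28 -0.1  -0.32  0.   -1.33  0.55] t 8.6833 gap 0.1726216217024424
tcp in throat mm [-258.5 -183.1  314.8] z hopper 216.8 F throat [ 0.1 -2.  -1.7] T throat [-0.22 -0.3   0.2 ]
```

Emit:
{"fn": "step_arm", "kwargs": {
  "series": [
    {"dx": 8.9, "dy": 28.7, "dz": 5, "rx": 0.0403, "ry": -0.0168, "rz": -0.0313, "hand": 1},
    {"dx": 8.9, "dy": 28.7, "dz": 5, "rx": 0.0403, "ry": -0.0168, "rz": -0.0313, "hand": 1},
    {"dx": 8.9, "dy": 28.7, "dz": 5, "rx": 0.0403, "ry": -0.0168, "rz": -0.0313, "hand": 1},
    {"dx": 8.9, "dy": 28.7, "dz": 5, "rx": 0.0403, "ry": -0.0168, "rz": -0.0313, "hand": 1},
    {"dx": 8.9, "dy": 28.7, "dz": 0, "rx": 0.0403, "ry": -0.0168, "rz": -0.0313, "hand": 1},
    {"dx": 8.9, "dy": 28.7, "dz": 0, "rx": 0.0403, "ry": -0.0168, "rz": -0.0313, "hand": 1},
    {"dx": 8.9, "dy": 28.7, "dz": 0, "rx": 0.0403, "ry": -0.0168, "rz": -0.0313, "hand": 1},
    {"dx": 8.9, "dy": 28.7, "dz": 0, "rx": 0.0403, "ry": -0.0168, "rz": -0.0313, "hand": 1},
    {"dx": 8.9, "dy": 28.7, "dz": -5, "rx": 0.0403, "ry": -0.0168, "rz": -0.0313, "hand": 1},
    {"dx": 8.9, "dy": 28.7, "dz": -5, "rx": 0.0403, "ry": -0.0168, "rz": -0.0313, "hand": 1},
    {"dx": 8.9, "dy": 28.7, "dz": -5, "rx": 0.0403, "ry": -0.0168, "rz": -0.0313, "hand": 1},
    {"dx": 8.9, "dy": 28.7, "dz": -5, "rx": 0.0403, "ry": -0.0168, "rz": -0.0313, "hand": 1},
    {"dx": 0, "dy": 0, "dz": 0, "rx": 0, "ry": 0, "rz": 0, "hand": 1},
    {"dx": 0, "dy": 0, "dz": 0, "rx": 0, "ry": 0, "rz": 0, "hand": 1},
    {"dx": 0, "dy": 0, "dz": 0, "rx": 0, "ry": 0, "rz": 0, "hand": 1}
  ]
}}

```text
clock: 9.93
eef_pos: [0.5388, 0.267, 0.3119]
ee_rot: [2.854, 0.438, -2.766]
contact_force: [0.4, -0.8, -2.1]
finger_gap: 0.167
```

```bash
python3 -c "
from plan import *
rep(.045,75)
s=capture('scene');w=capture('wrist'); np.savez('w4.npz',s=s,w=w)
a=cv2.resize(s[60:210,240:440],(800,600),interpolation=cv2.INTER_CUBIC)
cv2.imwrite('pics/v4.png',np.hstack([cv2.resize(s[70:220,250:400],(400,400),interpolation=cv2.INTER_CUBIC),cv2.resize(w[50:350,150:450],(400,400))]))
rep(.045,75)
"
```

```text
dpos mm [ 3.5 -0.3  8.5] rotvec [-0.002 -0.011 -0.007] F [ 0.4 -0.8 -2.1] T [-1.7   1.14  0.01] q [ 0.68 -0.04 -0.32 -0.21 -0.81 -0.14] t 9.9333 gap 0.1672858040934432
tcp in throat mm [ -6.4   1.4 136.6] z hopper 38.6 F throat [-1.2 -1.1 -1.6] T throat [-0.56  1.97  0.03]
dpos mm [3.  0.  7.7] rotvec [-0.003 -0.01  -0.006] F [-0.5 -0.4 -0.9] T [-1.66  1.13 -0.02] q [ 0.68 -0.04 -0.32 -0.21 -0.81 -0.14] t 10.0333 gap 0.1682328717014881
tcp in throat mm [ -5.8   1.  137.2] z hopper 39.2 F throat [-1.  -0.1 -0.5] T throat [-0.55  1.94 -0.  ]
```

View pics/v4.png

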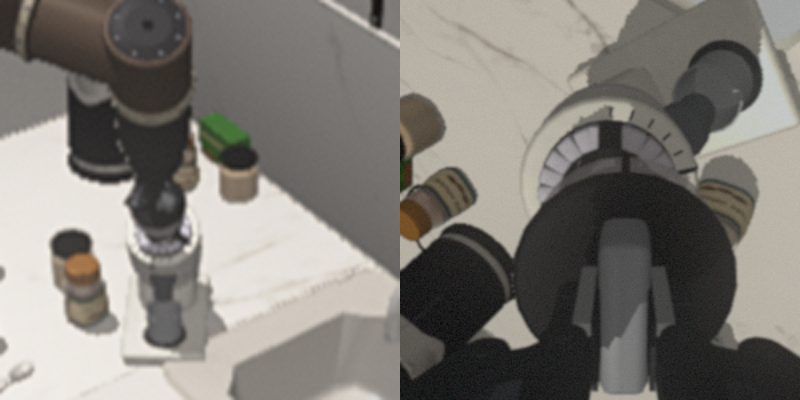

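The scene crop shows the hopper over the throat. The wrist crop shows the ring slot at about (610,135), in line with the lug and bar, and the long mark at (690,172) to the right. The sideways offset of about 6 mm agrees with the residual the script reports, so I'll correct it and dip the foot into the bore.

Emit:
{"fn": "step_arm", "kwargs": {
  "series": [
    {"dx": 3, "dy": 0, "dz": 5, "rx": -0.003, "ry": -0.01, "rz": -0.006, "hand": 1},
    {"dx": 0, "dy": 0, "dz": 2.7, "rx": 0, "ry": 0, "rz": 0, "hand": 1},
    {"dx": 2.9, "dy": 4.1, "dz": -8.7, "rx": 0, "ry": 0, "rz": 0, "hand": 1},
    {"dx": 2.9, "dy": 4.1, "dz": -8.7, "rx": 0, "ry": 0, "rz": 0, "hand": 1},
    {"dx": 2.9, "dy": 4.1, "dz": -8.7, "rx": 0, "ry": 0, "rz": 0, "hand": 1},
    {"dx": 1.4, "dy": 2, "dz": -4.3, "rx": 0, "ry": 0, "rz": 0, "hand": 1},
    {"dx": 0, "dy": 0, "dz": 0, "rx": 0, "ry": 0, "rz": 0, "hand": 1},
    {"dx": 0, "dy": 0, "dz": 0, "rx": 0, "ry": 0, "rz": 0, "hand": 1},
    {"dx": 0, "dy": 0, "dz": 0, "rx": 0, "ry": 0, "rz": 0, "hand": 1}
  ]
}}

```text
clock: 10.78
eef_pos: [0.5524, 0.2817, 0.2896]
ee_rot: [2.86, 0.448, -2.77]
contact_force: [-0.6, 0.6, -2.3]
finger_gap: 0.165
```

```bash
python3 -c "
from plan import *
rep(.010,75)"
```

```text
dpos mm [-0.1 -0.6  0.5] rotvec [-0. -0. -0.] F [-0.6  0.6 -2.3] T [-1.62  1.19  0.03] q [ 0.7  -0.   -0.34 -0.19 -0.74 -0.15] t 10.7833 gap 0.16460887982112465
tcp in throat mm [  0.2   0.3 107.3] z hopper 9.3 F throat [-1.2  0.6 -2.1] T throat [-0.46  1.96  0.  ]
```

Emit:
{"fn": "step_arm", "kwargs": {
  "series": [
    {"dx": 1.4, "dy": 2.1, "dz": -4.3, "rx": 0, "ry": 0, "rz": 0, "hand": 1},
    {"dx": 1.4, "dy": 2.1, "dz": -4.3, "rx": 0, "ry": 0, "rz": 0, "hand": 1},
    {"dx": 1.4, "dy": 2.1, "dz": -4.3, "rx": 0, "ry": 0, "rz": 0, "hand": 1},
    {"dx": 0, "dy": 0, "dz": 0, "rx": 0, "ry": 0, "rz": 0, "hand": 1},
    {"dx": 0, "dy": 0, "dz": 0, "rx": 0, "ry": 0, "rz": 0, "hand": 1}
  ]
}}

```text
clock: 11.2
eef_pos: [0.5566, 0.2881, 0.2765]
ee_rot: [2.86, 0.448, -2.77]
contact_force: [-0.5, 0.9, -1.5]
finger_gap: 0.171
```

```bash
python3 -c "
from plan import *
rep(-.005,75)"
```

```text
dpos mm [-0.  -0.9  0.6] rotvec [-0. -0. -0.] F [-0.5  0.9 -1.5] T [-1.6   1.11 -0.03] q [ 0.7   0.02 -0.35 -0.2  -0.71 -0.15] t 11.2 gap 0.17097050666080263
tcp in throat mm [ 0.2  0.6 92.1] z hopper -5.9 F throat [-0.6  0.8 -1.5] T throat [-0.53  1.88 -0.02]
```

Still free. I'll go on in 3 mm steps to just past lug entry at about -12.

Emit:
{"fn": "step_arm", "kwargs": {
  "series": [
    {"dx": 0.8, "dy": 0.9, "dz": -2.3, "rx": 0, "ry": 0, "rz": 0, "hand": 1},
    {"dx": 0.8, "dy": 0.9, "dz": -2.3, "rx": 0, "ry": 0, "rz": 0, "hand": 1},
    {"dx": 0.8, "dy": 0.9, "dz": -2.3, "rx": 0, "ry": 0, "rz": 0, "hand": 1},
    {"dx": 0, "dy": 0, "dz": 0, "rx": 0, "ry": 0, "rz": 0, "hand": 1},
    {"dx": 0, "dy": 0, "dz": 0, "rx": 0, "ry": 0, "rz": 0, "hand": 1}
  ]
}}

```text
clock: 11.62
eef_pos: [0.5594, 0.291, 0.2707]
ee_rot: [2.86, 0.45, -2.77]
contact_force: [0.2, 0.5, 2.1]
finger_gap: 0.168
```

```bash
python3 -c "
from plan import *
rep(-.014,75)"
```

```text
dpos mm [-0.2 -0.1 -1.5] rotvec [-0.001  0.001  0.   ] F [0.2 0.5 2.1] T [-0.94  0.82 -0.06] q [ 0.7   0.03 -0.35 -0.2  -0.69 -0.15] t 11.6167 gap 0.16764299500669394
tcp in throat mm [ 0.9  0.1 85.2] z hopper -12.8 F throat [1.4 0.5 1.6] T throat [-0.24  1.22 -0.12]
```

Light contact at -12.8 means the lugs are probably on the ring's top. I'll press lightly and turn a little clockwise to feel for the slot.

Emit:
{"fn": "step_arm", "kwargs": {
  "series": [
    {"dx": 0.3, "dy": 0.4, "dz": -0.9, "rx": 0, "ry": 0, "rz": 0, "hand": 1},
    {"dx": 0, "dy": 0, "dz": 0, "rx": 0.007, "ry": 0.01, "rz": -0.022, "hand": 1},
    {"dx": 0, "dy": 0, "dz": 0, "rx": 0.007, "ry": 0.01, "rz": -0.022, "hand": 1},
    {"dx": 0, "dy": 0, "dz": 0, "rx": 0, "ry": 0, "rz": 0, "hand": 1},
    {"dx": 0, "dy": 0, "dz": 0, "rx": 0, "ry": 0, "rz": 0, "hand": 1}
  ]
}}

```text
clock: 12.03
eef_pos: [0.5598, 0.2913, 0.2699]
ee_rot: [2.838, 0.436, -2.823]
contact_force: [-1.1, -0.7, 4.6]
finger_gap: 0.165
```

```bash
python3 -c "
from plan import *
rep(-.015,75)"
```

```text
dpos mm [-0.3 -0.  -1.6] rotvec [-0.015 -0.018  0.043] F [-1.1 -0.7  4.6] T [-0.8   0.46  0.09] q [ 0.71  0.03 -0.35 -0.2  -0.69 -0.2 ] t 12.0333 gap 0.16503372913469017
tcp in throat mm [ 1.  -0.  84.2] z hopper -13.8 F throat [1.1 0.8 4.5] T throat [-0.26  0.88  0.12]
```

Emit:
{"fn": "step_arm", "kwargs": {
  "series": [
    {"dx": 0, "dy": 0, "dz": 0, "rx": -0.01, "ry": -0.014, "rz": 0.03, "hand": 1},
    {"dx": 0, "dy": 0, "dz": 0, "rx": -0.01, "ry": -0.014, "rz": 0.03, "hand": 1},
    {"dx": 0, "dy": 0, "dz": 0, "rx": -0.01, "ry": -0.014, "rz": 0.03, "hand": 1},
    {"dx": 0, "dy": 0, "dz": 0, "rx": 0, "ry": 0, "rz": 0, "hand": 1},
    {"dx": 0, "dy": 0, "dz": 0, "rx": 0, "ry": 0, "rz": 0, "hand": 1}
  ]
}}

```text
clock: 12.45
eef_pos: [0.5603, 0.2916, 0.2702]
ee_rot: [2.885, 0.465, -2.714]
contact_force: [0.5, -0.5, 5.8]
finger_gap: 0.17
```

```bash
python3 -c "
from plan import *
rep(-.015,75)"
```

```text
dpos mm [-0.8 -0.3 -1.8] rotvec [ 0.014  0.024 -0.045] F [ 0.5 -0.5  5.8] T [-0.1  -0.38 -0.62] q [ 0.71  0.03 -0.35 -0.2  -0.69 -0.1 ] t 12.45 gap 0.16982297508246075
tcp in throat mm [ 1.6 -0.  84.2] z hopper -13.8 F throat [2.9 0.1 5.1] T throat [-0.57 -0.29 -0.35]
```

Emit:
{"fn": "step_arm", "kwargs": {
  "series": [
    {"dx": 0, "dy": 0, "dz": 0, "rx": 0.014, "ry": 0.02, "rz": -0.043, "hand": 1},
    {"dx": 0.7, "dy": 0.5, "dz": 0.5, "rx": 0, "ry": 0, "rz": 0, "hand": 1},
    {"dx": 0.7, "dy": 0.5, "dz": 0.5, "rx": 0, "ry": 0, "rz": 0, "hand": 1},
    {"dx": 0.7, "dy": 0.5, "dz": 0.5, "rx": 0, "ry": 0, "rz": 0, "hand": 1},
    {"dx": 0, "dy": 0, "dz": 0, "rx": 0, "ry": 0, "rz": 0, "hand": 1},
    {"dx": 0, "dy": 0, "dz": 0, "rx": 0, "ry": 0, "rz": 0, "hand": 1}
  ]
}}

```text
clock: 12.95
eef_pos: [0.5608, 0.292, 0.2699]
ee_rot: [2.863, 0.447, -2.766]
contact_force: [-2.8, -3.7, 3.1]
finger_gap: 0.171
```

```bash
python3 -c "
from plan import *
rep(-.015,75)"
```

```text
dpos mm [-1.3 -0.7 -1.5] rotvec [ 0.003  0.001 -0.003] F [-2.8 -3.7  3.1] T [-1.82  1.27  0.04] q [ 0.71  0.03 -0.35 -0.2  -0.69 -0.15] t 12.95 gap 0.17142155546722715
tcp in throat mm [ 2.  -0.1 83.6] z hopper -14.4 F throat [-2.5 -0.4  5. ] T throat [-0.56  2.15  0.04]
```

Emit:
{"fn": "step_arm", "kwargs": {
  "series": [
    {"dx": 0, "dy": 0.2, "dz": -1.2, "rx": 0, "ry": 0, "rz": 0, "hand": 1},
    {"dx": 0.3, "dy": 0.4, "dz": -0.9, "rx": 0, "ry": 0, "rz": 0, "hand": 1},
    {"dx": 0.3, "dy": 0.4, "dz": -0.9, "rx": 0, "ry": 0, "rz": 0, "hand": 1},
    {"dx": 0, "dy": 0, "dz": 0, "rx": 0, "ry": 0, "rz": 0, "hand": 1},
    {"dx": 0, "dy": 0, "dz": 0, "rx": 0, "ry": 0, "rz": 0, "hand": 1}
  ]
}}

```text
clock: 13.37
eef_pos: [0.5611, 0.2923, 0.2694]
ee_rot: [2.864, 0.449, -2.765]
contact_force: [-15.5, -12.4, 21.4]
finger_gap: 0.167
```

```bash
python3 -c "
from plan import *
rep(-.018,75)"
```

```text
dpos mm [-0.8  0.2 -3.6] rotvec [ 0.002  0.002 -0.003] F [-15.5 -12.4  21.4] T [-2.2   3.73  0.97] q [ 0.71  0.03 -0.35 -0.2  -0.69 -0.15] t 13.3667 gap 0.16658372558126106
tcp in throat mm [ 2.2 -0.2 83. ] z hopper -15.0 F throat [-7.1  3.9 28. ] T throat [ 0.94  4.33 -0.06]
```

At -15 there is a hard stop at 28 N, so the lugs are on the ring's top land. I'll back off and re-measure centring and slot angle from the stored wrist image, where hopper and ring both appear.

Emit:
{"fn": "step_arm", "kwargs": {
  "series": [
    {"dx": -1, "dy": -1.4, "dz": 3, "rx": 0, "ry": 0, "rz": 0, "hand": 1},
    {"dx": 0, "dy": 0, "dz": 0, "rx": 0, "ry": 0, "rz": 0, "hand": 1}
  ]
}}

```text
clock: 13.53
eef_pos: [0.5602, 0.2918, 0.2701]
ee_rot: [2.863, 0.448, -2.766]
contact_force: [1.2, 0.2, -2.4]
finger_gap: 0.168
```

```bash
python3 - <<'E'
import cv2,numpy as np
w=np.load("w4.npz")["w"][100:235,225:400]; f=4.4
i=cv2.convertScaleAbs(cv2.resize(w,None,fx=f,fy=f,interpolation=cv2.INTER_CUBIC),alpha=1.3)
for t in range(0,175,10): x=int(t*f); cv2.putText(i,str(225+t),(x,10),0,.33,(0,0,255)); cv2.line(i,(x,12),(x,18),(0,0,255))
for t in range(0,135,10): y=int(t*f); cv2.putText(i,str(100+t),(0,y+4),0,.33,(0,0,255)); cv2.line(i,(26,y),(32,y),(0,0,255))
cv2.imwrite("pics/w4c.png",i); print(i.shape)
from plan import *
rep(-.010,75)
E
```

```text
(594, 770, 3)
dpos mm [-2.2 -2.5  2.6] rotvec [ 0.002  0.001 -0.003] F [ 1.2  0.2 -2.4] T [-1.52  1.04 -0.05] q [ 0.71  0.03 -0.35 -0.2  -0.69 -0.15] t 13.5333 gap 0.1684152461658593
tcp in throat mm [ 1.6  0.1 84.1] z hopper -13.9 F throat [-0.2 -1.  -2.5] T throat [-0.52  1.77 -0.03]
```

View pics/w4c.png

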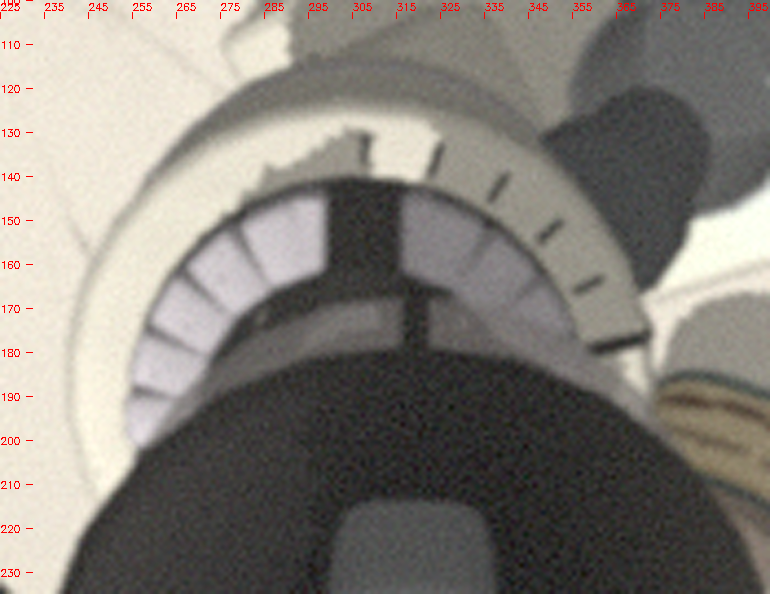

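The enlarged crop shows the slot at columns 299–316 with its centre at 308. Six marks run clockwise to the long mark at (366,178), so the slot really is 75° off. The hopper rib is at (319,173). I'll fit the throat again from these points.

```bash
cat > fit2.py <<'E'
from plan import *
from scipy.optimize import least_squares
k=get_calibration("wrist"); s=state(); K=k["mtx"]
Rn=Ro.from_euler("xyz",s["ee_rot"]).as_matrix()
Rct=k["R"]@Rn; tct=k["R"]@s["eef_pos"]+k["t"]       # tool->cam
# tool pose at w4 (between the two readings)
p4=P+M@(np.array([-6.1,1.2,136.9])/1e3)
_,Rtg,_=target(0,75); R4=Ro.from_rotvec([-.003,-.0105,-.0065]).inv().as_matrix()@Rtg
R=Rct@R4.T; t=tct-R@p4
def px(X): c=X@R.T+t; return c[:,:2]/c[:,2:]*K[0,0]+K[:2,2]
cv=lambda l:np.array(l,float)/4.4+[225,100]
sets=[(cv([(125,415),(133,372),(152,325),(192,272),(242,228),(325,197),(405,193),(490,225),(540,272),(575,330)]),.042,.014),
      (cv([(72,350),(85,280),(120,215),(190,150),(250,120),(600,220),(640,290),(652,340)]),.056,0)]
marks=cv([(367,150),(436,160),(498,188),(551,232),(588,286),(620,343)])
sl=cv([(366,195),(366,265)])
th=np.linspace(0,2*np.pi,1441)
def ang(uv,p,m,z):
    c=-R.T@t; v=R.T@np.linalg.solve(K,[*uv,1]); o=m.T@(c-p); w=m.T@v; q=o+w*(z-o[2])/w[2]; return np.arctan2(q[1],q[0]),np.hypot(*q[:2])
def res(x):
    p,m=x[:3],Rt(x[3]); o=[]
    for q,r,z in sets:
        c=px(np.c_[r*np.cos(th),r*np.sin(th),0*th+z]@m.T+p); o+=[np.linalg.norm(c-u,axis=1).min() for u in q]
    for i,u in enumerate(marks): o.append(60*np.angle(np.exp(1j*(ang(u,p,m,0)[0]-np.pi-np.radians(75-15*i)))))
    for u in sl: o.append(40*np.angle(np.exp(2j*(ang(u,p,m,.014)[0]-np.radians(75))))/2)
    return np.array(o)
b=least_squares(res,[*P,np.radians(55)],diff_step=1e-4,loss="soft_l1"); x=b.x
print("P",x[:3],"yaw",np.degrees(x[3]),b.cost); print(res(x).round(1))
print("shift in old throat frame mm",(M.T@(x[:3]-P)*1e3).round(1))
Rh=np.c_[R4[:,1],R4[:,0],-R4[:,2]]  # hopper axes; up to sign
for nm,pt in (("lug +",[.0345,0,.026]),("lug -",[-.0345,0,.026]),("axis foot",[0,0,0]),("bar+",[.027,0,.12]),("bar-",[-.027,0,.12])):
    print(nm,((px((p4+R4[:,2]*.098+Rh@pt)[None])[0]-[225,100])*4.4).round(0))
E
python3 fit2.py
```

```text
P [0.58077204 0.32647525 0.20180789] yaw 52.79073867290933 3.836249586404624
[ 0.9  0.   0.7  1.5  0.7  0.1  1.1  1.2  0.3  0.1  1.   0.2  0.6  0.5
  0.3  0.4  0.1  0.3  0.4  0.2  0.3 -0.2 -0.3 -0.2  0.3 -0. ]
shift in old throat frame mm [1.4 3.2 4.8]
lug + [405. 701.]
lug - [404. 273.]
axis foot [405. 443.]
bar+ [ 404. 1090.]
bar- [404. 583.]
```

The fit is sub-pixel: P = (0.5808, 0.3265, 0.2018), yaw 52.8°. The hopper was about 3 mm off-centre and already deep in the bore, so the hard stop was taper wedging. I'll update the plan with the small in-hand offset of about 1.6 mm.

```bash
cat >> fit2.py <<'E'
print("cam x in new throat frame",(Rt(x[3]).T@R[0]).round(3))
E
python3 fit2.py | tail -1
sed -i 's/^P=.*/P=np.array([.5808,.3265,.2018]); M=Rt(np.radians(52.8)); L=.098/' plan.py
python3 -c "
from plan import *
rep(-.016,75); print(M[:,2].round(3),M[:,0].round(3),M[:,1].round(3))"
```

```text
cam x in new throat frame [-0.974  0.226  0.019]
dpos mm [-4.2  2.1  2.7] rotvec [ 0.002  0.001 -0.041] F [ 1.2  0.2 -2.4] T [-1.52  1.04 -0.05] q [ 0.71  0.03 -0.35 -0.2  -0.69 -0.15] t 13.5333 gap 0.1684152461658593
tcp in throat mm [ 0.6 -4.6 79.2] z hopper -18.8 F throat [-0.1 -0.9 -2.5] T throat [-0.58  1.75  0.  ]
[-0.302 -0.398  0.866] [0.712 0.51  0.483] [-0.634  0.763  0.129]
```

Emit:
{"fn": "step_arm", "kwargs": {
  "series": [
    {"dx": -0.9, "dy": -1.1, "dz": 2.4, "rx": 0, "ry": 0, "rz": 0, "hand": 1},
    {"dx": -0.7, "dy": 1.2, "dz": 0.3, "rx": 0.001, "ry": 0, "rz": -0.014, "hand": 1},
    {"dx": -0.7, "dy": 1.2, "dz": 0.3, "rx": 0.001, "ry": 0, "rz": -0.014, "hand": 1},
    {"dx": -0.7, "dy": 1.2, "dz": 0.3, "rx": 0, "ry": 0, "rz": -0.013, "hand": 1},
    {"dx": 0, "dy": 0, "dz": 0, "rx": 0, "ry": 0, "rz": 0, "hand": 1},
    {"dx": 0, "dy": 0, "dz": 0, "rx": 0, "ry": 0, "rz": 0, "hand": 1}
  ]
}}

```text
clock: 14.03
eef_pos: [0.5575, 0.2946, 0.2726]
ee_rot: [2.862, 0.448, -2.806]
contact_force: [0.4, -0.5, -2.6]
finger_gap: 0.173
```

```bash
python3 -c "
from plan import *
rep(-.016,75)"
```

```text
dpos mm [-1.5 -0.7  0.2] rotvec [ 0.001  0.001 -0.001] F [ 0.4 -0.5 -2.6] T [-1.84  0.96 -0.23] q [ 0.73  0.02 -0.38 -0.15 -0.67 -0.24] t 14.0333 gap 0.17253603862217892
tcp in throat mm [ 1.3 -0.4 81.1] z hopper -16.9 F throat [-1.3 -0.9 -2.2] T throat [-0.93  1.87 -0.03]
```

Emit:
{"fn": "step_arm", "kwargs": {
  "series": [
    {"dx": 0.3, "dy": 0.4, "dz": -0.9, "rx": 0, "ry": 0, "rz": 0, "hand": 1},
    {"dx": 0.3, "dy": 0.4, "dz": -0.9, "rx": 0, "ry": 0, "rz": 0, "hand": 1},
    {"dx": 0.3, "dy": 0.4, "dz": -0.9, "rx": 0, "ry": 0, "rz": 0, "hand": 1},
    {"dx": 0, "dy": 0, "dz": 0, "rx": 0, "ry": 0, "rz": 0, "hand": 1},
    {"dx": 0, "dy": 0, "dz": 0, "rx": 0, "ry": 0, "rz": 0, "hand": 1}
  ]
}}

```text
clock: 14.45
eef_pos: [0.5587, 0.2956, 0.2706]
ee_rot: [2.861, 0.449, -2.807]
contact_force: [0.1, -1.7, -2.1]
finger_gap: 0.17
```

```bash
python3 -c "
from plan import *
rep(-.020,75)"
```

```text
dpos mm [-1.5 -0.2 -1.3] rotvec [ 0.     0.001 -0.   ] F [ 0.1 -1.7 -2.1] T [-2.29  1.28 -0.18] q [ 0.73  0.02 -0.38 -0.15 -0.66 -0.24] t 14.45 gap 0.16966456398000643
tcp in throat mm [ 1.8 -0.6 78.6] z hopper -19.4 F throat [-1.9 -1.6 -1.2] T throat [-1.07  2.4   0.03]
```

Emit:
{"fn": "step_arm", "kwargs": {
  "series": [
    {"dx": 0.2, "dy": 0.3, "dz": -1.0, "rx": 0, "ry": 0, "rz": 0, "hand": 1},
    {"dx": 0.2, "dy": 0.3, "dz": -1.0, "rx": 0, "ry": 0, "rz": 0, "hand": 1},
    {"dx": 0, "dy": 0, "dz": 0, "rx": 0, "ry": 0, "rz": 0, "hand": 1},
    {"dx": 0, "dy": 0, "dz": 0, "rx": 0, "ry": 0, "rz": 0, "hand": 1}
  ]
}}

```text
clock: 14.78
eef_pos: [0.559, 0.2957, 0.2703]
ee_rot: [2.861, 0.45, -2.807]
contact_force: [-7.6, -8.0, 7.6]
finger_gap: 0.17
```

```bash
python3 -c "
from plan import *
rep(-.0222,75)"
```

```text
dpos mm [-1.1  0.6 -2.9] rotvec [-0.     0.003 -0.001] F [-7.6 -8.   7.6] T [-2.79  2.68  0.28] q [ 0.73  0.02 -0.38 -0.15 -0.66 -0.24] t 14.7833 gap 0.1696054252909664
tcp in throat mm [ 1.9 -0.8 78.2] z hopper -19.8 F throat [-5.7 -0.3 12.1] T throat [-0.49  3.85  0.01]
```

```bash
git init -q . 2>/dev/null; cat > fit3.py <<'E'
import sys
src=open("fit2.py").read().replace("p4=P+M@","P=np.array([.5833,.3253,.1965]); M=Rt(np.radians(55.0))\np4=P+M@")
exec(src)
obs=cv([(415,350),(300,368),(140,450),(85,530),(62,590),(755,560),(722,490),(650,420)])
up=-R4[:,2]
def rim(y,r,z): # y: along tool x, tool y, L
    c=p4+R4[:,2]*y[2]+R4[:,0]*y[0]+R4[:,1]*y[1]
    return px(np.outer(np.cos(th),R4[:,0])*r+np.outer(np.sin(th),R4[:,1])*r+c+up*z)
f=lambda y:[np.linalg.norm(rim(y,.041,.094)-u,axis=1).min() for u in obs]
g=least_squares(f,[0,0,.098],diff_step=1e-3,x_scale=.01); print("held offset",g.x,np.round(g.fun,1)); print("nominal",np.round(f([0,0,.098]),1))
c=p4+R4[:,2]*.098
for s in(1,-1):
  for z in(.094,.12): print("bar end",s,z,((px((c+up*z+R4[:,1]*s*.027)[None])[0]-[225,100])*4.4).round())
w=np.load("w4.npz")["w"]; i=cv2.resize(w[100:340,195:445],(750,720))
S=lambda q:np.int32((q-[195,100])*3)
cv2.polylines(i,[S(rim([0,0,.098],.041,.094))],True,(0,255,0)); cv2.polylines(i,[S(rim(g.x,.041,.094))],True,(0,0,255))
cv2.imwrite("pics/ov4.png",i[:600])
E
python3 fit3.py
```

```text
P [0.58273816 0.32448841 0.20240629] yaw 50.91667885409211 3.884395594728997
[ 0.9  0.1  0.7  1.4  0.6  0.1  1.2  1.2  0.3  0.3  1.   0.1  0.6  0.5
  0.3  0.5  0.2  0.5  0.2  0.1  0.2 -0.3 -0.3 -0.2  0.1 -0.1]
shift in old throat frame mm [2.  0.5 5.6]
lug + [405. 701.]
lug - [404. 273.]
axis foot [405. 443.]
bar+ [ 404. 1089.]
bar- [404. 582.]
cam x in new throat frame [-0.973  0.231  0.018]
held offset [0.00113262 0.00083399 0.10214114] [0.6 0.9 1.3 0.1 0.5 0.8 0.7 0.6]
nominal [0.1 1.1 0.6 2.9 4.1 0.2 2.1 2. ]
bar end 1 0.094 [405. 926.]
bar end 1 0.12 [ 404. 1089.]
bar end -1 0.094 [404. 481.]
bar end -1 0.12 [404. 582.]
```

View pics/ov4.png

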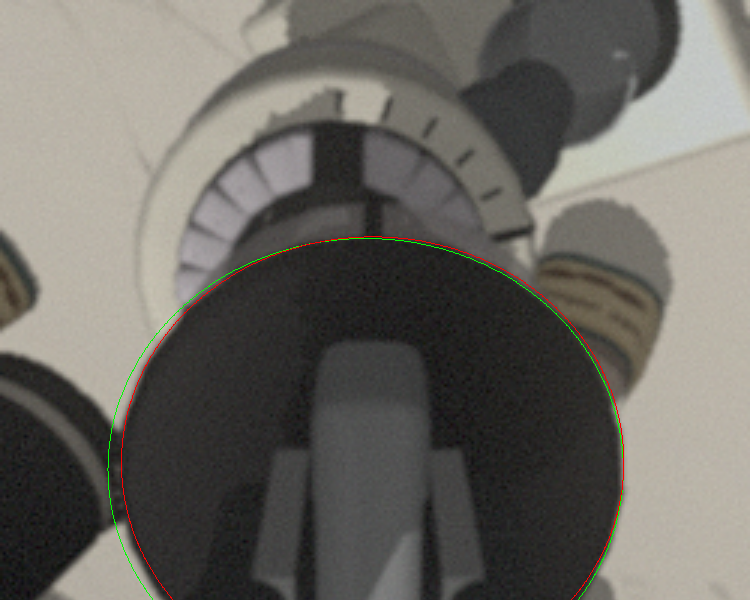

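That was view 12, so no more pictures. It shows the hopper sits about 4 mm lower in the hand than assumed (red rim, L≈0.102). That makes the stop at TCP height 78 equal to h≈-24, which is home. It also fits the force log: a soft 3–8 N rise over the seal, then a hard stop. Now I'll relax the push and turn clockwise a little as a check that the ring follows.

Emit:
{"fn": "step_arm", "kwargs": {
  "series": [
    {"dx": -0.2, "dy": -0.7, "dz": 1.5, "rx": 0, "ry": 0, "rz": 0, "hand": 1},
    {"dx": 0, "dy": 0, "dz": 0, "rx": 0.015, "ry": 0.02, "rz": -0.043, "hand": 1},
    {"dx": 0, "dy": 0, "dz": 0, "rx": 0.015, "ry": 0.02, "rz": -0.043, "hand": 1},
    {"dx": 0, "dy": 0, "dz": 0, "rx": 0, "ry": 0, "rz": 0, "hand": 1},
    {"dx": 0, "dy": 0, "dz": 0, "rx": 0, "ry": 0, "rz": 0, "hand": 1}
  ]
}}

```text
clock: 15.2
eef_pos: [0.559, 0.2956, 0.2704]
ee_rot: [2.818, 0.42, -2.911]
contact_force: [-2.0, -2.9, -0.1]
finger_gap: 0.167
```

```bash
sed -i 's/L=.098/L=.102/; s/d\[2\]-98/d[2]-102/' plan.py; python3 -c "
from plan import *
rep(-.024,75)"
```

```text
dpos mm [-1.8 -0.1 -1.1] rotvec [-0.03  -0.038  0.085] F [-2.  -2.9 -0.1] T [-2.51  1.52 -0.16] q [ 0.73  0.02 -0.38 -0.15 -0.66 -0.34] t 15.2 gap 0.16719642247588992
tcp in throat mm [ 1.9 -0.9 78.4] z hopper -23.6 F throat [-2.9 -1.   1.7] T throat [-1.09  2.73  0.01]
```

Emit:
{"fn": "step_arm", "kwargs": {
  "series": [
    {"dx": 0, "dy": 0, "dz": 0, "rx": 0.015, "ry": 0.02, "rz": -0.043, "hand": 1},
    {"dx": 0, "dy": 0, "dz": 0, "rx": 0.015, "ry": 0.02, "rz": -0.043, "hand": 1},
    {"dx": 0, "dy": 0, "dz": 0, "rx": 0, "ry": 0, "rz": 0, "hand": 1},
    {"dx": 0, "dy": 0, "dz": 0, "rx": 0, "ry": 0, "rz": 0, "hand": 1}
  ]
}}

```text
clock: 15.53
eef_pos: [0.5593, 0.2957, 0.2707]
ee_rot: [2.778, 0.387, -3.011]
contact_force: [0.8, -4.6, -1.2]
finger_gap: 0.166
```

```bash
python3 -c "
from plan import *
rep(-.024,75)"
```

```text
dpos mm [-2.1 -0.2 -1.3] rotvec [-0.059 -0.077  0.17 ] F [ 0.8 -4.6 -1.2] T [-2.69  1.06 -0.48] q [ 0.73  0.02 -0.38 -0.15 -0.66 -0.44] t 15.5333 gap 0.16620708622653455
tcp in throat mm [ 2.2 -1.  78.4] z hopper -23.6 F throat [-2.4 -4.2  0.6] T throat [-1.61  2.46 -0.03]
```

Emit:
{"fn": "step_arm", "kwargs": {
  "series": [
    {"dx": 0, "dy": 0, "dz": 0, "rx": 0.015, "ry": 0.02, "rz": -0.043, "hand": 1},
    {"dx": 0, "dy": 0, "dz": 0, "rx": 0.015, "ry": 0.02, "rz": -0.043, "hand": 1},
    {"dx": 0, "dy": 0, "dz": 0, "rx": 0, "ry": 0, "rz": 0, "hand": 1}
  ]
}}

```text
clock: 15.78
eef_pos: [0.559, 0.2957, 0.2705]
ee_rot: [2.742, 0.348, -3.112]
contact_force: [-1.7, -3.5, -0.8]
finger_gap: 0.165
```

```bash
python3 -c "
from plan import *
rep(-.024,75)"
```

```text
dpos mm [-1.8 -0.2 -1.2] rotvec [-0.09  -0.118  0.258] F [-1.7 -3.5 -0.8] T [-2.7   1.61 -0.15] q [ 0.73  0.02 -0.38 -0.15 -0.66 -0.54] t 15.7833 gap 0.16509431680063774
tcp in throat mm [ 1.9 -0.8 78.4] z hopper -23.6 F throat [-3.3 -1.7  1.2] T throat [-1.17  2.92  0.04]
```

Emit:
{"fn": "step_arm", "kwargs": {
  "series": [
    {"dx": 0, "dy": 0, "dz": 0, "rx": 0.015, "ry": 0.02, "rz": -0.043, "hand": 1},
    {"dx": 0, "dy": 0, "dz": 0, "rx": 0, "ry": 0, "rz": 0, "hand": 1}
  ]
}}

```text
clock: 15.95
eef_pos: [0.5591, 0.2956, 0.2705]
ee_rot: [2.726, 0.329, 3.124]
contact_force: [-1.5, -3.8, -0.4]
finger_gap: 0.165
```

```bash
python3 -c "
from plan import *
rep(-.024,75)"
```

```text
dpos mm [-1.8 -0.2 -1.2] rotvec [-0.104 -0.138  0.3  ] F [-1.5 -3.8 -0.4] T [-2.78  1.51 -0.32] q [ 0.73  0.02 -0.38 -0.15 -0.66 -0.59] t 15.95 gap 0.16510963657261102
tcp in throat mm [ 2.  -0.9 78.4] z hopper -23.6 F throat [-3.2 -2.   1.6] T throat [-1.37  2.87 -0.04]
```

No torque is felt, so I'll check the seating depth independently: home or lugs-on-top differ by 12 mm.

```bash
python3 -c "
from plan import *
rep(-.024,75)
s0=state(); zt=M[:,2]
print('pred home', P-zt*.024,'pred lug-on-top',P-zt*.012)
for c in ('scene','wrist'):
  im=capture(c); cv2.imwrite(f'pics/chk_{c}.png',im)
  for n in ('hopper','throat','ring_top','grinder'):
    for r in tip_of(n,c)[:3]: print(c,n,round(r['score'],2),np.round(r['xyz'],4),(M.T@(r['xyz']-P)*1e3).round(1))
print(s0['eef_pos'])
np.savez('w5.npz',w=cv2.imread('pics/chk_wrist.png'),s=cv2.imread('pics/chk_scene.png'))
"
```

```text
dpos mm [-1.8 -0.2 -1.2] rotvec [-0.104 -0.138  0.3  ] F [-1.5 -3.8 -0.4] T [-2.78  1.51 -0.32] q [ 0.73  0.02 -0.38 -0.15 -0.66 -0.59] t 15.95 gap 0.16510963657261102
tcp in throat mm [ 2.  -0.9 78.4] z hopper -23.6 F throat [-3.2 -2.   1.6] T throat [-1.37  2.87 -0.04]
pred home [0.58805519 0.33605836 0.18101539] pred lug-on-top [0.58442759 0.33127918 0.1914077 ]
scene hopper 0.69 [0.5878 0.331  0.1844] [ -1.1  -3.3 -19. ]
scene hopper 0.58 [ 0.5197 -0.3937  0.0014] [-507.5 -536.4  131.7]
wrist hopper 0.73 [0.5895 0.337  0.1884] [  5.1   0.8 -18.4]
wrist grinder 0.8 [0.6022 0.3513 0.0016] [ -68.8  -20.6 -189.7]
[0.55905431 0.29563697 0.27050821]
```

The evidence mostly favours engagement, since the CCW test gave -0.35 N m, far above friction. My samples may also have sat near detents. I'll sample torque more finely.

Emit:
{"fn": "step_arm", "kwargs": {
  "series": [
    {"dx": 0, "dy": 0, "dz": 0, "rx": 0.012, "ry": 0.016, "rz": -0.035, "hand": 1},
    {"dx": 0, "dy": 0, "dz": 0, "rx": 0, "ry": 0, "rz": 0, "hand": 1}
  ]
}}

```text
clock: 16.62
eef_pos: [0.5591, 0.2957, 0.2706]
ee_rot: [2.713, 0.311, 3.082]
contact_force: [-1.1, -4.3, 0.2]
finger_gap: 0.168
```

```bash
python3 -c "
from plan import *
rep(-.024,75)"
```

```text
dpos mm [-1.9 -0.3 -1.2] rotvec [-0.118 -0.154  0.337] F [-1.1 -4.3  0.2] T [-3.01  1.37 -0.51] q [ 0.73  0.02 -0.38 -0.15 -0.66 -0.63] t 16.6167 gap 0.1681721991642338
tcp in throat mm [ 2.1 -0.8 78.4] z hopper -23.6 F throat [-2.9 -2.6  2.3] T throat [-1.69  2.89 -0.07]
```

Emit:
{"fn": "step_arm", "kwargs": {
  "series": [
    {"dx": 0, "dy": 0, "dz": 0, "rx": 0.012, "ry": 0.016, "rz": -0.035, "hand": 1},
    {"dx": 0, "dy": 0, "dz": 0, "rx": 0, "ry": 0, "rz": 0, "hand": 1}
  ]
}}

```text
clock: 16.78
eef_pos: [0.5592, 0.2958, 0.2706]
ee_rot: [2.702, 0.295, 3.045]
contact_force: [0.4, -5.5, -0.6]
finger_gap: 0.163
```

```bash
python3 -c "
from plan import *
rep(-.024,75)"
```

```text
dpos mm [-2.  -0.3 -1.3] rotvec [-0.129 -0.17   0.371] F [ 0.4 -5.5 -0.6] T [-3.07  1.2  -0.63] q [ 0.73  0.02 -0.38 -0.15 -0.66 -0.67] t 16.7833 gap 0.1633854552888189
tcp in throat mm [ 2.2 -0.8 78.4] z hopper -23.6 F throat [-2.8 -4.5  1.5] T throat [-1.87  2.78 -0.09]
```

Emit:
{"fn": "step_arm", "kwargs": {
  "series": [
    {"dx": 0, "dy": 0, "dz": 0, "rx": 0.012, "ry": 0.016, "rz": -0.035, "hand": 1},
    {"dx": 0, "dy": 0, "dz": 0, "rx": 0, "ry": 0, "rz": 0, "hand": 1}
  ]
}}

```text
clock: 16.95
eef_pos: [0.5592, 0.2957, 0.2706]
ee_rot: [2.692, 0.278, 3.007]
contact_force: [-0.8, -4.4, -0.9]
finger_gap: 0.168
```

```bash
python3 -c "
from plan import *
rep(-.024,75)"
```

```text
dpos mm [-1.9 -0.3 -1.3] rotvec [-0.141 -0.186  0.406] F [-0.8 -4.4 -0.9] T [-3.04  1.25 -0.47] q [ 0.73  0.02 -0.38 -0.15 -0.66 -0.71] t 16.95 gap 0.1683582744028714
tcp in throat mm [ 2.2 -0.8 78.4] z hopper -23.6 F throat [-3.2 -3.   1.2] T throat [-1.75  2.82  0.02]
```

The torque stays flat, which suggests the lugs may be riding on the land. I'll probe the lateral play to get the true centre and depth: lift 2 mm, then nudge ±y and ±x of the throat.

Emit:
{"fn": "step_arm", "kwargs": {
  "series": [
    {"dx": -0.6, "dy": -0.8, "dz": 1.7, "rx": 0, "ry": 0, "rz": 0, "hand": 1},
    {"dx": 0, "dy": 0, "dz": 0, "rx": 0, "ry": 0, "rz": 0, "hand": 1}
  ]
}}

```text
clock: 17.12
eef_pos: [0.5586, 0.2951, 0.2725]
ee_rot: [2.692, 0.279, 3.009]
contact_force: [0.6, -2.8, -2.9]
finger_gap: 0.166
```

Emit:
{"fn": "step_arm", "kwargs": {
  "series": [
    {"dx": 1.3, "dy": -1.5, "dz": -0.3, "rx": 0, "ry": 0, "rz": 0, "hand": 1},
    {"dx": 0, "dy": 0, "dz": 0, "rx": 0, "ry": 0, "rz": 0, "hand": 1}
  ]
}}

```text
clock: 17.28
eef_pos: [0.5594, 0.294, 0.2718]
ee_rot: [2.691, 0.277, 3.008]
contact_force: [-2.3, 1.5, -2.5]
finger_gap: 0.172
```

Emit:
{"fn": "step_arm", "kwargs": {
  "series": [
    {"dx": 1.3, "dy": -1.5, "dz": -0.3, "rx": 0, "ry": 0, "rz": 0, "hand": 1},
    {"dx": 0, "dy": 0, "dz": 0, "rx": 0, "ry": 0, "rz": 0, "hand": 1}
  ]
}}

```text
clock: 17.45
eef_pos: [0.5602, 0.2927, 0.2711]
ee_rot: [2.691, 0.276, 3.008]
contact_force: [-5.4, 2.3, -2.6]
finger_gap: 0.169
```

Emit:
{"fn": "step_arm", "kwargs": {
  "series": [
    {"dx": -1.3, "dy": 1.5, "dz": 0.3, "rx": 0, "ry": 0, "rz": 0, "hand": 1},
    {"dx": -1.4, "dy": -1.0, "dz": -1.0, "rx": 0, "ry": 0, "rz": 0, "hand": 1},
    {"dx": 0, "dy": 0, "dz": 0, "rx": 0, "ry": 0, "rz": 0, "hand": 1}
  ]
}}

```text
clock: 17.7
eef_pos: [0.5586, 0.2926, 0.2712]
ee_rot: [2.692, 0.279, 3.008]
contact_force: [-0.9, 0.5, -0.8]
finger_gap: 0.168
```

Emit:
{"fn": "step_arm", "kwargs": {
  "series": [
    {"dx": -1.4, "dy": -1.0, "dz": -1.0, "rx": 0, "ry": 0, "rz": 0, "hand": 1},
    {"dx": 0, "dy": 0, "dz": 0, "rx": 0, "ry": 0, "rz": 0, "hand": 1}
  ]
}}

```text
clock: 17.87
eef_pos: [0.5578, 0.2916, 0.2709]
ee_rot: [2.69, 0.28, 3.007]
contact_force: [2.7, 0.5, -1.7]
finger_gap: 0.164
```

```bash
python3 -c "
from plan import *
rep(-.024,75)"
```

```text
dpos mm [-0.6  3.8 -1.6] rotvec [-0.143 -0.184  0.406] F [ 2.7  0.5 -1.7] T [-1.35  0.37 -0.37] q [ 0.73  0.02 -0.38 -0.15 -0.66 -0.7 ] t 17.8667 gap 0.1639556736445309
tcp in throat mm [-0.8 -3.  80.7] z hopper -21.3 F throat [ 1.3 -1.6 -2.5] T throat [-0.95  1.1  -0.06]
```

Emit:
{"fn": "step_arm", "kwargs": {
  "series": [
    {"dx": 0.2, "dy": 1.7, "dz": 0.8, "rx": 0, "ry": 0, "rz": 0, "hand": 1},
    {"dx": 0.9, "dy": 1.2, "dz": -2.6, "rx": 0, "ry": 0, "rz": 0, "hand": 1},
    {"dx": 0, "dy": 0, "dz": 0, "rx": 0, "ry": 0, "rz": 0, "hand": 1}
  ]
}}

```text
clock: 18.12
eef_pos: [0.5588, 0.2944, 0.2697]
ee_rot: [2.691, 0.28, 3.007]
contact_force: [-1.9, -3.9, 5.7]
finger_gap: 0.172
```

Emit:
{"fn": "step_arm", "kwargs": {
  "series": [
    {"dx": 0, "dy": 0, "dz": 0, "rx": -0.027, "ry": -0.036, "rz": 0.078, "hand": 1},
    {"dx": 0, "dy": 0, "dz": 0, "rx": -0.027, "ry": -0.036, "rz": 0.078, "hand": 1}
  ]
}}

```text
clock: 18.28
eef_pos: [0.559, 0.2944, 0.2698]
ee_rot: [2.745, 0.356, -3.1]
contact_force: [-0.3, -3.8, 5.2]
finger_gap: 0.168
```

```bash
python3 -c "
from plan import *
rep(-.024,75)"
```

```text
dpos mm [-1.7  1.  -0.4] rotvec [-0.088 -0.11   0.246] F [-0.3 -3.8  5.2] T [-1.68  0.6  -0.46] q [ 0.73  0.02 -0.38 -0.15 -0.66 -0.52] t 18.2833 gap 0.16811761531635377
tcp in throat mm [ 0.9 -1.8 78.3] z hopper -23.7 F throat [ 0.4 -2.1  6.1] T throat [-1.11  1.47 -0.13]
```

Emit:
{"fn": "step_arm", "kwargs": {
  "series": [
    {"dx": 0, "dy": 0, "dz": 0, "rx": -0.027, "ry": -0.036, "rz": 0.078, "hand": 1},
    {"dx": 0, "dy": 0, "dz": 0, "rx": -0.027, "ry": -0.036, "rz": 0.078, "hand": 1}
  ]
}}

```text
clock: 18.45
eef_pos: [0.5589, 0.2945, 0.2698]
ee_rot: [2.814, 0.421, -2.918]
contact_force: [-0.5, -4.4, 4.8]
finger_gap: 0.171
```

```bash
python3 -c "
from plan import *
rep(-.024,75)"
```

```text
dpos mm [-1.7  0.9 -0.5] rotvec [-0.034 -0.038  0.09 ] F [-0.5 -4.4  4.8] T [-1.73  0.56 -0.53] q [ 0.73  0.02 -0.38 -0.15 -0.66 -0.34] t 18.45 gap 0.1710377258591321
tcp in throat mm [ 1.  -1.7 78.2] z hopper -23.8 F throat [-0.3 -2.4  6.1] T throat [-1.2   1.46 -0.16]
```

Emit:
{"fn": "step_arm", "kwargs": {
  "series": [
    {"dx": 0, "dy": 0, "dz": 0, "rx": -0.018, "ry": -0.024, "rz": 0.052, "hand": 1},
    {"dx": 0, "dy": 0, "dz": 0, "rx": 0, "ry": 0, "rz": 0, "hand": 1}
  ]
}}

```text
clock: 18.62
eef_pos: [0.5589, 0.2944, 0.2697]
ee_rot: [2.84, 0.439, -2.855]
contact_force: [-1.8, -3.6, 5.5]
finger_gap: 0.16
```

```bash
python3 -c "
from plan import *
rep(-.024,75)"
```

```text
dpos mm [-1.7  1.  -0.4] rotvec [-0.015 -0.014  0.038] F [-1.8 -3.6  5.5] T [-1.65  0.9   0.  ] q [ 0.73  0.02 -0.38 -0.15 -0.66 -0.28] t 18.6167 gap 0.1601474072291603
tcp in throat mm [ 0.9 -1.8 78.2] z hopper -23.8 F throat [-0.5 -0.8  6.7] T throat [-0.71  1.73  0.14]
```

Emit:
{"fn": "step_arm", "kwargs": {
  "series": [
    {"dx": 0, "dy": 0, "dz": 0, "rx": -0.012, "ry": -0.016, "rz": 0.035, "hand": 1},
    {"dx": 0, "dy": 0, "dz": 0, "rx": 0, "ry": 0, "rz": 0, "hand": 1}
  ]
}}

```text
clock: 18.78
eef_pos: [0.5588, 0.2944, 0.2697]
ee_rot: [2.857, 0.45, -2.814]
contact_force: [-1.9, -4.1, 6.4]
finger_gap: 0.169
```

```bash
python3 -c "
from plan import *
rep(-.024,75)"
```

```text
dpos mm [-1.6  1.  -0.4] rotvec [-0.004  0.001  0.004] F [-1.9 -4.1  6.4] T [-1.61  0.91 -0.01] q [ 0.73  0.02 -0.38 -0.15 -0.66 -0.24] t 18.7833 gap 0.16925021695713424
tcp in throat mm [ 0.8 -1.7 78.2] z hopper -23.8 F throat [-0.3 -1.   7.8] T throat [-0.69  1.72  0.11]
```

Emit:
{"fn": "step_arm", "kwargs": {
  "series": [
    {"dx": 0, "dy": 0, "dz": 0, "rx": -0.012, "ry": -0.016, "rz": 0.035, "hand": 1},
    {"dx": 0, "dy": 0, "dz": 0, "rx": 0, "ry": 0, "rz": 0, "hand": 1}
  ]
}}

```text
clock: 18.95
eef_pos: [0.5588, 0.2945, 0.2697]
ee_rot: [2.876, 0.461, -2.771]
contact_force: [-2.4, -3.4, 6.3]
finger_gap: 0.166
```

```bash
python3 -c "
from plan import *
rep(-.024,75)"
```

```text
dpos mm [-1.5  1.  -0.3] rotvec [ 0.008  0.017 -0.03 ] F [-2.4 -3.4  6.3] T [-1.64  0.92 -0.12] q [ 0.73  0.02 -0.38 -0.15 -0.66 -0.2 ] t 18.95 gap 0.16599903870740573
tcp in throat mm [ 0.8 -1.7 78.2] z hopper -23.8 F throat [-0.4 -0.3  7.6] T throat [-0.76  1.72  0.02]
```

Emit:
{"fn": "step_arm", "kwargs": {
  "series": [
    {"dx": 0, "dy": 0, "dz": 0, "rx": -0.012, "ry": -0.016, "rz": 0.035, "hand": 1},
    {"dx": 0, "dy": 0, "dz": 0, "rx": 0, "ry": 0, "rz": 0, "hand": 1}
  ]
}}

```text
clock: 19.12
eef_pos: [0.5589, 0.2946, 0.2698]
ee_rot: [2.895, 0.472, -2.728]
contact_force: [-1.6, -3.1, 4.8]
finger_gap: 0.166
```

```bash
python3 -c "
from plan import *
rep(-.024,75)"
```

```text
dpos mm [-1.7  0.8 -0.5] rotvec [ 0.02   0.033 -0.065] F [-1.6 -3.1  4.8] T [-1.43  0.7  -0.4 ] q [ 0.73  0.02 -0.38 -0.16 -0.66 -0.16] t 19.1167 gap 0.16605908809092615
tcp in throat mm [ 1.  -1.6 78.2] z hopper -23.8 F throat [-0.4 -0.8  5.9] T throat [-0.85  1.38 -0.19]
```

Emit:
{"fn": "step_arm", "kwargs": {
  "series": [
    {"dx": 0, "dy": 0, "dz": 0, "rx": -0.012, "ry": -0.016, "rz": 0.035, "hand": 1},
    {"dx": 0, "dy": 0, "dz": 0, "rx": 0, "ry": 0, "rz": 0, "hand": 1}
  ]
}}

```text
clock: 19.28
eef_pos: [0.559, 0.2946, 0.2699]
ee_rot: [2.915, 0.481, -2.683]
contact_force: [-1.5, -3.0, 6.1]
finger_gap: 0.172
```

```bash
python3 -c "
from plan import *
rep(-.024,75)"
```

```text
dpos mm [-1.8  0.8 -0.5] rotvec [ 0.032  0.05  -0.1  ] F [-1.5 -3.   6.1] T [-1.52  0.64 -0.14] q [ 0.73  0.02 -0.38 -0.16 -0.66 -0.12] t 19.2833 gap 0.17162066835599776
tcp in throat mm [ 1.1 -1.7 78.3] z hopper -23.7 F throat [ 0.4 -0.5  6.9] T throat [-0.83  1.43  0.08]
```

```bash
cat > auto.py <<'E'
from plan import *
from scipy.optimize import differential_evolution
th=np.radians(np.arange(0,360,.5))
def setup(w,k,p4,R4):
    g=cv2.GaussianBlur(cv2.cvtColor(w,cv2.COLOR_BGR2GRAY),(0,0),.8).astype(np.float32)
    px=lambda X:(lambda c:c[...,:2]/c[...,2:]*k["mtx"][0,0]+k["mtx"][:2,2])(X@k["R"].T+k["t"])
    c=p4+R4[:,2]*(.102-.094)+R4[:,0]*.0011+R4[:,1]*.0008
    rim=px(np.outer(np.cos(th),R4[:,0])*.041+np.outer(np.sin(th),R4[:,1])*.041+c)
    occ=np.zeros(g.shape,np.uint8); cv2.fillPoly(occ,[np.int32(rim)],1); occ[int(rim[:,1].mean()):]=1
    occ=cv2.dilate(occ,np.ones((9,9)))
    def smp(p,m,r,z):
        X=np.stack([np.outer(r,np.cos(th)),np.outer(r,np.sin(th)),np.full((len(r),len(th)),z)],-1)@m.T+p
        u=px(X).astype(np.float32); v=cv2.remap(g,u[...,0],u[...,1],cv2.INTER_LINEAR); o=cv2.remap(occ,u[...,0],u[...,1],cv2.INTER_NEAREST)
        return np.where(o>0,np.nan,v)
    comb=np.zeros(len(th)); d=(np.degrees(th)%15+7.5)%15-7.5; comb=np.where(abs(d)<1,-1,np.where((abs(d)>2.5)&(abs(d)<5),1,0)).astype(float)
    def score(x,full=False):
        p,m=x[:3],Rt(x[3])
        I=smp(p,m,np.linspace(.049,.053,4),0).mean(0); ok=~np.isnan(I); 
        if ok.sum()<120: return 0
        t=np.nanmean(I[ok&(comb>0)])-np.nanmean(I[ok&(comb<0)])
        L=smp(p,m,np.array([.0545,.0555]),0).mean(0)      # long mark reaches the edge
        a=abs(np.degrees(th)-180); l=np.nanmean(L[(a>2.5)&(a<6)])-np.nanmean(L[a<1]); l=0 if np.isnan(l) else l
        E=smp(p,m,np.array([.042-.0015,.042+.0015]),.014); D=smp(p,m,np.array([.0565-.0015,.0565+.0015]),0)
        e=np.nanmean(np.abs(E[0]-E[1])); dd=np.nanmean(np.abs(D[0]-D[1]))
        e=0 if np.isnan(e) else e
        if full: return t,l,e,dd,ok.sum()
        return -(2*t+.5*l+.5*e+dd)
    return score
def run(sc,c):
    b=[(c[i]-.012,c[i]+.012) for i in range(3)]+[(np.radians(48),np.radians(58))]
    r=[differential_evolution(sc,b,seed=s,maxiter=120,popsize=20,tol=1e-6) for s in(0,1)]
    r.sort(key=lambda q:q.fun)
    for q in r: print("P",q.x[:3].round(4),"yaw",np.degrees(q.x[3]).round(1),q.fun.round(1),np.round(sc(q.x,True),1))
    return r[0].x
if __name__=="__main__":
    k=get_calibration("wrist"); s=state(); w=capture("wrist"); k2=get_calibration("wrist")
    Rn=Ro.from_euler("xyz",s["ee_rot"]).as_matrix()
    np.savez("w6.npz",w=w,p=s["eef_pos"],Rn=Rn,**k); print("calib jitter",np.abs(k["t"]-k2["t"]).max())
    Rct=k["R"]@Rn; tct=k["R"]@s["eef_pos"]+k["t"]
    Po=np.array([.5833,.3253,.1965]); Mo=Rt(np.radians(55.0)); p4=Po+Mo@(np.array([-6.1,1.2,136.9])/1e3)
    a=np.radians(75); hx=Mo@[np.cos(a),np.sin(a),0]; z=-Mo[:,2]
    best=min((np.c_[np.cross(q*hx,z),q*hx,z] for q in(1,-1)),key=lambda R:Ro.from_matrix(R@Rn.T).magnitude())
    R4=Ro.from_rotvec([-.003,-.0105,-.0065]).inv().as_matrix()@best
    k4=dict(mtx=k["mtx"],R=Rct@R4.T); k4["t"]=tct-k4["R"]@p4
    print("w4:"); x4=run(setup(np.load("w4.npz")["w"],k4,p4,R4),P)
    print("now:"); x6=run(setup(w,k,s["eef_pos"],Rn),P)
    for n,x,p in(("w4",x4,p4),("now",x6,s["eef_pos"])): print(n,"tcp in throat",(Rt(x[3]).T@(p-x[:3])*1e3).round(1))
E
time python3 auto.py
```

```text
calib jitter 0.001020933042830026
w4:
P [0.5836 0.3347 0.193 ] yaw 52.7 -112.5 [ 20.8  73.   15.2  26.8 363. ]
P [0.5839 0.332  0.1966] yaw 51.7 -111.9 [ 19.8  72.1  22.1  25.3 366. ]
now:
P [0.5816 0.3306 0.1976] yaw 53.2 -113.3 [ 22.8  57.9  15.5  31.  328. ]
P [0.5815 0.3307 0.1975] yaw 53.4 -113.3 [ 23.2  57.6  14.1  31.  328. ]
w4 tcp in throat [ -8.7  -8.3 143.8]
now tcp in throat [ 0.3 -3.5 83.7]auto.py:22: RuntimeWarning: Mean of empty slice
  a=abs(np.degrees(th)-180); l=np.nanmean(L[(a>2.5)&(a<6)])-np.nanmean(L[a<1]); l=0 if np.isnan(l) else l
auto.py:24: RuntimeWarning: Mean of empty slice
  e=np.nanmean(np.abs(E[0]-E[1])); dd=np.nanmean(np.abs(D[0]-D[1]))

real	1m4.503s
user	1m2.107s
sys	0m0.191s
```

The automatic fit says the hopper sits 3 mm off radially and still at lug-on-land height. I'll lift about 14 mm, re-centre, and measure again.

Emit:
{"fn": "step_arm", "kwargs": {
  "series": [
    {"dx": -1.5, "dy": -2, "dz": 4.3, "rx": 0, "ry": 0, "rz": 0, "hand": 1},
    {"dx": -1.5, "dy": -2, "dz": 4.3, "rx": 0.015, "ry": 0.02, "rz": -0.043, "hand": 1},
    {"dx": -1.5, "dy": -2, "dz": 4.3, "rx": 0.015, "ry": 0.02, "rz": -0.043, "hand": 1},
    {"dx": 0, "dy": 0, "dz": 0, "rx": 0, "ry": 0, "rz": 0, "hand": 1},
    {"dx": 0, "dy": 0, "dz": 0, "rx": 0, "ry": 0, "rz": 0, "hand": 1},
    {"dx": 0, "dy": 0, "dz": 0, "rx": 0, "ry": 0, "rz": 0, "hand": 1}
  ]
}}

```text
clock: 19.83
eef_pos: [0.5532, 0.2883, 0.2804]
ee_rot: [2.866, 0.452, -2.792]
contact_force: [-0.7, 0.6, -2.6]
finger_gap: 0.166
```

```bash
cat > now.py <<'E'
import warnings; warnings.simplefilter("ignore")
from auto import *
out=[]
fs=[]
for i in range(2):
    k=get_calibration("wrist"); s=state(); w=capture("wrist")
    Rn=Ro.from_euler("xyz",s["ee_rot"]).as_matrix(); fs.append((setup(w,k,s["eef_pos"],Rn),s))
cv2.imwrite("pics/now.png",w)
f=lambda x,full=False: sum(q[0](x) for q in fs) if not full else fs[0][0](x,True)
x=run(f,P); print("tcp in throat",(Rt(x[3]).T@(fs[1][1]["eef_pos"]-x[:3])*1e3).round(1))
rep(-.012,75)
for r in tip_of("hopper","wrist")[:1]: print("hopper",r["xyz"].round(4) if hasattr(r["xyz"],"round") else r["xyz"])
for n in("ring_top","throat"): print(n,[(round(r["score"],2),np.round(r["xyz"],4)) for r in tip_of(n,"wrist")])
E
python3 now.py
```

```text
P [0.583  0.3332 0.195 ] yaw 52.7 -227.8 [ 25.   63.7  13.2  25.3 332. ]
P [0.583  0.3332 0.1951] yaw 52.7 -227.8 [ 25.1  63.7  13.2  25.3 332. ]
tcp in throat [ -2.8  -4.4 100.8]
dpos mm [ 0.3  2.3 -0.7] rotvec [ 0.003  0.006 -0.013] F [-0.3  0.  -2.5] T [-1.61  1.26 -0.01] q [ 0.73  0.   -0.37 -0.15 -0.69 -0.22] t 19.9333 gap 0.16889436062905108
tcp in throat mm [-1.  -1.5 91.6] z hopper -10.4 F throat [-1.4 -0.1 -2.1] T throat [-0.51  1.98 -0.02]
hopper [0.5843, 0.3284, 0.195]
ring_top []
throat []
```

Two triangulations disagree along the view ray, so here is a decisive mechanical test. I'll raise clear, turn 0.5 rad away and lower to 2 mm above the earlier stop. If that hits early, the earlier stop was inside the slots.

Emit:
{"fn": "step_arm", "kwargs": {
  "series": [
    {"dx": 0.2, "dy": 0.9, "dz": 4, "rx": 0, "ry": 0, "rz": 0, "hand": 1},
    {"dx": 0, "dy": 0, "dz": 0, "rx": 0.03, "ry": 0.04, "rz": -0.087, "hand": 1},
    {"dx": 0, "dy": 0, "dz": 0, "rx": 0.03, "ry": 0.04, "rz": -0.087, "hand": 1},
    {"dx": 0, "dy": 0, "dz": 0, "rx": 0.03, "ry": 0.04, "rz": -0.087, "hand": 1},
    {"dx": 0, "dy": 0, "dz": 0, "rx": 0.03, "ry": 0.04, "rz": -0.087, "hand": 1},
    {"dx": 0, "dy": 0, "dz": 0, "rx": 0.03, "ry": 0.04, "rz": -0.087, "hand": 1},
    {"dx": 1.1, "dy": 1.4, "dz": -3, "rx": 0, "ry": 0, "rz": 0, "hand": 1},
    {"dx": 0, "dy": 0, "dz": 0, "rx": 0, "ry": 0, "rz": 0, "hand": 1}
  ]
}}

```text
clock: 20.75
eef_pos: [0.5549, 0.2908, 0.2816]
ee_rot: [2.688, 0.27, 2.992]
contact_force: [0.1, 0.1, -2.0]
finger_gap: 0.168
```

Emit:
{"fn": "step_arm", "kwargs": {
  "series": [
    {"dx": 1.1, "dy": 1.4, "dz": -3, "rx": 0, "ry": 0, "rz": 0, "hand": 1},
    {"dx": 0, "dy": 0, "dz": 0, "rx": 0, "ry": 0, "rz": 0, "hand": 1}
  ]
}}

```text
clock: 20.92
eef_pos: [0.556, 0.2916, 0.2805]
ee_rot: [2.688, 0.272, 2.992]
contact_force: [-8.5, -6.0, 10.7]
finger_gap: 0.165
```

Emit:
{"fn": "step_arm", "kwargs": {
  "series": [
    {"dx": 1.1, "dy": 1.4, "dz": -3, "rx": 0, "ry": 0, "rz": 0, "hand": 1},
    {"dx": 0, "dy": 0, "dz": 0, "rx": 0, "ry": 0, "rz": 0, "hand": 1}
  ]
}}

```text
clock: 21.08
eef_pos: [0.5569, 0.2919, 0.2804]
ee_rot: [2.687, 0.274, 2.992]
contact_force: [-21.5, -18.0, 28.6]
finger_gap: 0.171
```

```bash
python3 -c "
from plan import *
rep(-.012,75)"
```

```text
dpos mm [-3.3 -1.3 -0.6] rotvec [-0.147 -0.189  0.419] F [-21.5 -18.   28.6] T [-2.8   5.5   1.58] q [ 0.73  0.01 -0.37 -0.15 -0.68 -0.73] t 21.0833 gap 0.17108333961154767
tcp in throat mm [ 3.3 -1.  89. ] z hopper -13.0 F throat [-10.7   3.6  38.5] T throat [1.57 6.17 0.03]
```

Decisive: turned away, it stops at TCP height 89 against 78.2 before, so the earlier stop was fully home in the slots. I'll go back to the slot angle and re-insert.

Emit:
{"fn": "step_arm", "kwargs": {
  "series": [
    {"dx": -1.8, "dy": -2.4, "dz": 5.2, "rx": 0, "ry": 0, "rz": 0, "hand": 1},
    {"dx": 0, "dy": 0, "dz": 0, "rx": -0.03, "ry": -0.04, "rz": 0.087, "hand": 1},
    {"dx": 0, "dy": 0, "dz": 0, "rx": -0.03, "ry": -0.04, "rz": 0.087, "hand": 1},
    {"dx": 0, "dy": 0, "dz": 0, "rx": -0.03, "ry": -0.04, "rz": 0.087, "hand": 1},
    {"dx": 0, "dy": 0, "dz": 0, "rx": -0.03, "ry": -0.04, "rz": 0.087, "hand": 1},
    {"dx": 0, "dy": 0, "dz": 0, "rx": -0.018, "ry": -0.024, "rz": 0.052, "hand": 1},
    {"dx": 0, "dy": 0, "dz": 0, "rx": 0, "ry": 0, "rz": 0, "hand": 1}
  ]
}}

```text
clock: 21.67
eef_pos: [0.5553, 0.2911, 0.2811]
ee_rot: [2.85, 0.443, -2.831]
contact_force: [1.1, 0.7, -1.6]
finger_gap: 0.168
```

```bash
python3 -c "
from plan import *
rep(-.012,75)"
```

```text
dpos mm [-1.7 -0.5 -1.3] rotvec [-0.008 -0.008  0.018] F [ 1.1  0.7 -1.6] T [-1.61  1.25  0.02] q [ 0.73  0.01 -0.37 -0.15 -0.69 -0.26] t 21.6667 gap 0.16823697976434704
tcp in throat mm [ 2.1 -0.5 90.5] z hopper -11.5 F throat [ 0.3 -0.4 -2. ] T throat [-0.5   1.98  0.01]
```

Emit:
{"fn": "step_arm", "kwargs": {
  "series": [
    {"dx": -0.3, "dy": -0.6, "dz": -0.4, "rx": -0.005, "ry": -0.006, "rz": 0.013, "hand": 1},
    {"dx": 0.6, "dy": 0.8, "dz": -1.7, "rx": 0, "ry": 0, "rz": 0, "hand": 1},
    {"dx": 0, "dy": 0, "dz": 0, "rx": 0, "ry": 0, "rz": 0, "hand": 1}
  ]
}}

```text
clock: 21.92
eef_pos: [0.5555, 0.2913, 0.2787]
ee_rot: [2.854, 0.445, -2.821]
contact_force: [0.4, -0.3, -1.6]
finger_gap: 0.166
```

Emit:
{"fn": "step_arm", "kwargs": {
  "series": [
    {"dx": 0.6, "dy": 0.8, "dz": -1.7, "rx": 0, "ry": 0, "rz": 0, "hand": 1},
    {"dx": 0, "dy": 0, "dz": 0, "rx": 0, "ry": 0, "rz": 0, "hand": 1}
  ]
}}

```text
clock: 22.08
eef_pos: [0.5561, 0.2921, 0.277]
ee_rot: [2.854, 0.445, -2.821]
contact_force: [0.1, 1.1, -1.1]
finger_gap: 0.17
```

```bash
python3 -c "
from plan import *
rep(-.016,75)"
```

```text
dpos mm [-1.3  0.1 -0.7] rotvec [-0.004 -0.005  0.01 ] F [ 0.1  1.1 -1.1] T [-1.65  1.28 -0.  ] q [ 0.73  0.01 -0.37 -0.15 -0.68 -0.25] t 22.0833 gap 0.16990256323402514
tcp in throat mm [ 1.2 -0.9 86.3] z hopper -15.7 F throat [ 0.1  0.6 -1.5] T throat [-0.52  2.02 -0.01]
```

No contact 3 mm below the land, so the lugs are in. I'll press home gently.

Emit:
{"fn": "step_arm", "kwargs": {
  "series": [
    {"dx": 0.65, "dy": 0.85, "dz": -1.84, "rx": 0, "ry": 0, "rz": 0, "hand": 1},
    {"dx": 0.65, "dy": 0.85, "dz": -1.84, "rx": 0, "ry": 0, "rz": 0, "hand": 1},
    {"dx": 0.65, "dy": 0.85, "dz": -1.84, "rx": 0, "ry": 0, "rz": 0, "hand": 1},
    {"dx": 0.65, "dy": 0.85, "dz": -1.84, "rx": 0, "ry": 0, "rz": 0, "hand": 1},
    {"dx": 0, "dy": 0, "dz": 0, "rx": 0, "ry": 0, "rz": 0, "hand": 1},
    {"dx": 0, "dy": 0, "dz": 0, "rx": 0, "ry": 0, "rz": 0, "hand": 1}
  ]
}}

```text
clock: 22.58
eef_pos: [0.5588, 0.2953, 0.2703]
ee_rot: [2.855, 0.446, -2.82]
contact_force: [-2.1, -2.3, 1.0]
finger_gap: 0.167
```

```bash
python3 -c "
from plan import *
rep(-.024,75)"
```

```text
dpos mm [-1.6  0.1 -0.9] rotvec [-0.004 -0.004  0.01 ] F [-2.1 -2.3  1. ] T [-1.88  1.56 -0.01] q [ 0.73  0.02 -0.38 -0.15 -0.66 -0.25] t 22.5833 gap 0.16687431051700724
tcp in throat mm [ 1.5 -1.  78.4] z hopper -23.6 F throat [-2.3 -0.3  2.4] T throat [-0.55  2.38 -0.06]
```

Emit:
{"fn": "step_arm", "kwargs": {
  "series": [
    {"dx": 0.2, "dy": 0.2, "dz": -0.5, "rx": 0, "ry": 0, "rz": 0, "hand": 1},
    {"dx": 0, "dy": -0.1, "dz": -0.1, "rx": 0.03, "ry": 0.04, "rz": -0.0866, "hand": 1},
    {"dx": 0, "dy": -0.1, "dz": -0.1, "rx": 0.03, "ry": 0.04, "rz": -0.0866, "hand": 1},
    {"dx": 0, "dy": -0.1, "dz": -0.1, "rx": 0.03, "ry": 0.04, "rz": -0.0866, "hand": 1},
    {"dx": 0, "dy": -0.1, "dz": -0.1, "rx": 0.03, "ry": 0.04, "rz": -0.0866, "hand": 1},
    {"dx": 0, "dy": -0.1, "dz": -0.1, "rx": 0.03, "ry": 0.04, "rz": -0.0866, "hand": 1},
    {"dx": 0, "dy": -0.1, "dz": -0.1, "rx": 0.03, "ry": 0.04, "rz": -0.0866, "hand": 1},
    {"dx": 0, "dy": 0, "dz": 0, "rx": 0, "ry": 0, "rz": 0, "hand": 1}
  ]
}}

```text
clock: 23.25
eef_pos: [0.5593, 0.2952, 0.2703]
ee_rot: [2.657, 0.211, 2.87]
contact_force: [-4.6, -3.2, 5.4]
finger_gap: 0.168
```

```bash
python3 -c "
from plan import *
rep(-.024,0)"
```

```text
dpos mm [-2.1  0.3 -0.9] rotvec [ 0.209  0.277 -0.599] F [-4.6 -3.2  5.4] T [-1.66  1.8   0.31] q [ 0.73  0.02 -0.38 -0.15 -0.66 -0.86] t 23.25 gap 0.16817139676965862
tcp in throat mm [ 1.8 -1.4 78.3] z hopper -23.7 F throat [-2.3  1.1  7.3] T throat [-0.11  2.47  0.05]
```

Emit:
{"fn": "step_arm", "kwargs": {
  "series": [
    {"dx": -0.1, "dy": -0.2, "dz": -0.1, "rx": 0.03, "ry": 0.04, "rz": -0.0866, "hand": 1},
    {"dx": -0.1, "dy": -0.2, "dz": -0.1, "rx": 0.03, "ry": 0.04, "rz": -0.0866, "hand": 1},
    {"dx": -0.1, "dy": -0.2, "dz": -0.1, "rx": 0.03, "ry": 0.04, "rz": -0.0866, "hand": 1},
    {"dx": -0.1, "dy": -0.2, "dz": -0.1, "rx": 0.03, "ry": 0.04, "rz": -0.0866, "hand": 1},
    {"dx": -0.1, "dy": -0.2, "dz": -0.1, "rx": 0.03, "ry": 0.04, "rz": -0.0866, "hand": 1},
    {"dx": 0, "dy": 0, "dz": 0, "rx": 0, "ry": 0, "rz": 0, "hand": 1}
  ]
}}

```text
clock: 23.75
eef_pos: [0.5593, 0.2947, 0.2701]
ee_rot: [2.618, -0.034, 2.434]
contact_force: [-1.5, -1.4, 4.6]
finger_gap: 0.17
```

```bash
python3 -c "
from plan import *
rep(-.024,0)"
```

```text
dpos mm [-2.1  0.8 -0.7] rotvec [ 0.058  0.078 -0.168] F [-1.5 -1.4  4.6] T [-1.01  0.95  0.09] q [ 0.73  0.02 -0.38 -0.15 -0.66 -1.35] t 23.75 gap 0.16982504954762434
tcp in throat mm [ 1.5 -1.8 78.3] z hopper -23.7 F throat [0.5 0.5 5. ] T throat [-0.2   1.38  0.01]
```

Emit:
{"fn": "step_arm", "kwargs": {
  "series": [
    {"dx": 0, "dy": 0, "dz": 0, "rx": 0.03, "ry": 0.04, "rz": -0.0866, "hand": 1},
    {"dx": 0, "dy": 0, "dz": 0, "rx": 0, "ry": 0, "rz": 0, "hand": 1}
  ]
}}

```text
clock: 23.92
eef_pos: [0.5591, 0.2943, 0.2697]
ee_rot: [2.624, -0.082, 2.349]
contact_force: [-3.9, -3.2, 6.3]
finger_gap: 0.169
```

```bash
python3 -c "
from plan import *
rep(-.024,0)"
```

```text
dpos mm [-1.8  1.1 -0.4] rotvec [ 0.029  0.038 -0.084] F [-3.9 -3.2  6.3] T [-1.65  1.41 -0.08] q [ 0.73  0.02 -0.38 -0.15 -0.66 -1.45] t 23.9167 gap 0.16857555369392258
tcp in throat mm [ 0.9 -2.  78.2] z hopper -23.8 F throat [-1.4  0.9  7.9] T throat [-0.5   2.11 -0.13]
```

Emit:
{"fn": "step_arm", "kwargs": {
  "series": [
    {"dx": 0, "dy": 0, "dz": 0, "rx": 0.03, "ry": 0.04, "rz": -0.0866, "hand": 1},
    {"dx": 0, "dy": 0, "dz": 0, "rx": 0, "ry": 0, "rz": 0, "hand": 1}
  ]
}}

```text
clock: 24.08
eef_pos: [0.5591, 0.2942, 0.2697]
ee_rot: [2.634, -0.131, 2.262]
contact_force: [-3.1, -4.1, 6.3]
finger_gap: 0.173
```

```bash
python3 -c "
from plan import *
rep(-.024,0)"
```

```text
dpos mm [-1.9  1.2 -0.4] rotvec [-0.001 -0.002  0.003] F [-3.1 -4.1  6.3] T [-1.51  1.2  -0.03] q [ 0.73  0.02 -0.38 -0.16 -0.66 -1.55] t 24.0833 gap 0.1729167370031871
tcp in throat mm [ 0.9 -2.1 78.3] z hopper -23.7 F throat [-1.2 -0.3  8. ] T throat [-0.48  1.87 -0.05]
```

Emit:
{"fn": "step_arm", "kwargs": {
  "series": [
    {"dx": -0.2, "dy": -0.2, "dz": 0.5, "rx": 0.024, "ry": 0.032, "rz": -0.069, "hand": 1},
    {"dx": 0, "dy": 0, "dz": 0, "rx": 0, "ry": 0, "rz": 0, "hand": 1},
    {"dx": 0, "dy": 0, "dz": 0, "rx": 0, "ry": 0, "rz": 0, "hand": 1}
  ]
}}

```text
clock: 24.33
eef_pos: [0.5587, 0.2941, 0.2697]
ee_rot: [2.644, -0.168, 2.196]
contact_force: [-0.7, -0.9, 2.5]
finger_gap: 0.17
```

```bash
python3 -c "
from plan import *
rep(-.024,0)"
```

```text
dpos mm [-1.5  1.3 -0.3] rotvec [-0.023 -0.032  0.067] F [-0.7 -0.9  2.5] T [-1.14  0.68 -0.06] q [ 0.73  0.02 -0.38 -0.16 -0.66 -1.62] t 24.3333 gap 0.17032211759590832
tcp in throat mm [ 0.5 -1.9 78.3] z hopper -23.7 F throat [0.2 0.1 2.7] T throat [-0.49  1.23  0.02]
```

Emit:
{"fn": "step_arm", "kwargs": {
  "series": [
    {"dx": 0, "dy": 0, "dz": 0, "rx": -0.024, "ry": -0.032, "rz": 0.069, "hand": 1},
    {"dx": 0, "dy": 0, "dz": 0, "rx": 0, "ry": 0, "rz": 0, "hand": 1},
    {"dx": 0, "dy": 0, "dz": 0, "rx": 0, "ry": 0, "rz": 0, "hand": 1}
  ]
}}

```text
clock: 24.58
eef_pos: [0.5584, 0.2938, 0.2694]
ee_rot: [2.635, -0.131, 2.263]
contact_force: [-1.5, -2.0, 4.1]
finger_gap: 0.165
```

```bash
python3 now.py
```

```text
P [0.5886 0.3297 0.1975] yaw 50.9 -301.5 [ 40.6  70.7   9.9  28.9 318. ]
P [0.5886 0.3297 0.1975] yaw 50.9 -301.5 [ 40.6  70.7   9.9  28.9 318. ]
tcp in throat [-4.7 -0.5 85.6]
dpos mm [-4.8 -3.2 10.4] rotvec [-0.395 -0.523  1.136] F [-1.  -2.5  5.6] T [-1.56  0.94 -0.03] q [ 0.73  0.02 -0.38 -0.16 -0.66 -1.55] t 24.6833 gap 0.17059684760225782
tcp in throat mm [ 0.  -2.  78.3] z hopper -23.7 F throat [ 0.7 -0.5  6.1] T throat [-0.64  1.7   0.07]
hopper [0.5903, 0.3357, 0.1862]
ring_top []
throat []
```

The tool is at the long-mark angle within about 0.03 rad, and there is no torque either side. I'll press firmly but moderately once, turn 0.015 more clockwise per the vision, then relax and read.

Emit:
{"fn": "step_arm", "kwargs": {
  "series": [
    {"dx": 0.3, "dy": 0.4, "dz": -0.9, "rx": 0.005, "ry": 0.006, "rz": -0.013, "hand": 1},
    {"dx": 0.2, "dy": 0.2, "dz": -0.5, "rx": 0, "ry": 0, "rz": 0, "hand": 1},
    {"dx": 0, "dy": 0, "dz": 0, "rx": 0, "ry": 0, "rz": 0, "hand": 1}
  ]
}}

```text
clock: 25.08
eef_pos: [0.5588, 0.2939, 0.2693]
ee_rot: [2.636, -0.138, 2.25]
contact_force: [-9.4, -9.1, 15.5]
finger_gap: 0.168
```

Emit:
{"fn": "step_arm", "kwargs": {
  "series": [
    {"dx": -0.6, "dy": -0.8, "dz": 1.9, "rx": 0, "ry": 0, "rz": 0, "hand": 1},
    {"dx": 0, "dy": 0, "dz": 0, "rx": 0, "ry": 0, "rz": 0, "hand": 1},
    {"dx": 0, "dy": 0, "dz": 0, "rx": 0, "ry": 0, "rz": 0, "hand": 1}
  ]
}}

```text
clock: 25.33
eef_pos: [0.5577, 0.2935, 0.269]
ee_rot: [2.638, -0.139, 2.249]
contact_force: [-5.1, -2.1, 3.6]
finger_gap: 0.17
```

```bash
python3 -c "
from plan import *
rep(-.024,0)"
```

```text
dpos mm [-0.5  1.9  0.4] rotvec [-0.004 -0.01   0.015] F [-5.1 -2.1  3.6] T [-1.65  1.92  0.34] q [ 0.73  0.02 -0.38 -0.16 -0.67 -1.56] t 25.3333 gap 0.17011506467361925
tcp in throat mm [-0.8 -1.8 78.3] z hopper -23.7 F throat [-3.   2.1  5.5] T throat [-0.03  2.55  0.03]
```

Emit:
{"fn": "step_arm", "kwargs": {
  "series": [
    {"dx": 0, "dy": 0, "dz": 0, "rx": 0, "ry": 0, "rz": 0, "hand": 0},
    {"dx": 0, "dy": 0, "dz": 0, "rx": 0, "ry": 0, "rz": 0, "hand": 0},
    {"dx": 0, "dy": 0, "dz": 0, "rx": 0, "ry": 0, "rz": 0, "hand": 0},
    {"dx": 0, "dy": 0, "dz": 0, "rx": 0, "ry": 0, "rz": 0, "hand": 0},
    {"dx": 0, "dy": 0, "dz": 0, "rx": 0, "ry": 0, "rz": 0, "hand": 0},
    {"dx": -3, "dy": -4, "dz": 8.7, "rx": 0, "ry": 0, "rz": 0, "hand": 0},
    {"dx": -6, "dy": -8, "dz": 17.3, "rx": 0, "ry": 0, "rz": 0, "hand": 0},
    {"dx": -6, "dy": -8, "dz": 17.3, "rx": 0, "ry": 0, "rz": 0, "hand": 0},
    {"dx": -6, "dy": -8, "dz": 17.3, "rx": 0, "ry": 0, "rz": 0, "hand": 0},
    {"dx": -6, "dy": -8, "dz": 17.3, "rx": 0, "ry": 0, "rz": 0, "hand": 0},
    {"dx": -6, "dy": -8, "dz": 17.3, "rx": 0, "ry": 0, "rz": 0, "hand": 0},
    {"dx": 0, "dy": 0, "dz": 0, "rx": 0, "ry": 0, "rz": 0, "hand": 0},
    {"dx": 0, "dy": 0, "dz": 0, "rx": 0, "ry": 0, "rz": 0, "hand": 0}
  ]
}}

```text
clock: 26.42
eef_pos: [0.5252, 0.2494, 0.367]
ee_rot: [2.633, -0.139, 2.25]
contact_force: [-0.3, -0.6, -1.0]
finger_gap: 0.999
```

```bash
python3 - <<'E'
from plan import *
rep(-.024,0)
k=get_calibration("wrist"); s=state(); w=capture("wrist"); np.savez("w7.npz",w=w,p=s["eef_pos"],r=s["ee_rot"],**k); cv2.imwrite("pics/w7.png",w)
for n in ("hopper","coffee_jar","sugar_jar","espresso_cup_b"):
  for c in("wrist","scene"):
    if c=="scene" and n=="hopper": cv2.imwrite("pics/s7.png",capture("scene"))
    if c=="scene" and n!="hopper": pass
    for r in tip_of(n,c)[:2]: print(c,n,round(r["score"],2),np.round(r["xyz"],4),(M.T@(r["xyz"]-P)*1e3).round(1))
mk=masks_of("hopper","wrist"); print([(m["score"],m["mask"].sum()) for m in mk])
m=mk[0]["mask"].astype(np.uint8); ys,xs=np.nonzero(m); print("bbox",xs.min(),xs.max(),ys.min(),ys.max()); np.save("m7.npy",m)
# bar: brighter than lid inside mask
g=cv2.GaussianBlur(cv2.cvtColor(w,cv2.COLOR_BGR2GRAY),(0,0),1); v=g[m>0]; t,_=cv2.threshold(v.reshape(-1,1),0,255,cv2.THRESH_OTSU); print("otsu",t,np.percentile(v,[5,25,50,75,95]))
for r in range(ys.min()-30,ys.max()+1,8): print(r,"".join("%4d"%q for q in g[r,xs.min()-8:xs.max()+9:6]))
E
```

```text
dpos mm [ 32.   46.1 -97.7] rotvec [-0.007 -0.006  0.015] F [-0.3 -0.6 -1. ] T [-1.26  1.    0.03] q [ 0.7  -0.12 -0.29 -0.14 -0.89 -1.57] t 26.4167 gap 0.9993373038522818
tcp in throat mm [  0.9  -2.2 190.6] z hopper 88.6 F throat [-1.  -0.4 -0.6] T throat [-0.37  1.57  0.01]
wrist hopper 0.94 [0.5845 0.3354 0.1862] [ -0.4   2.4 -18.2]
scene hopper 0.9 [ 0.5179 -0.3938  0.0021] [-508.5 -535.2  132.9]
scene hopper 0.62 [0.5887 0.3314 0.1824] [ -1.2  -3.8 -21.1]
wrist coffee_jar 0.59 [0.4991 0.435  0.001 ] [ -99.8  108.5 -192.4]
scene coffee_jar 0.68 [0.501  0.433  0.0045] [ -97.8  106.3 -189.2]
wrist sugar_jar 0.71 [ 0.5308  0.5279 -0.0014] [ -31.1  159.  -241.1]
scene sugar_jar 0.5 [0.531  0.5248 0.0008] [ -31.4  156.8 -238. ]
scene espresso_cup_b 0.81 [ 0.4298  0.1321 -0.    ] [-304.1  -78.6  -51.7]
[(0.69, np.int64(8395))]
bbox 266 369 132 237
otsu 76.0 [ 35.  41.  44.  65. 120.]
102   89  96  96  97  94  46  46  47  47  47  53  98  96  99 165 167 153 161 162 162
110   96  94  97  97  93  45  47  45  49  56  53  79  85  92 127 165 144 161 163 162
118  101  92  97  96  86  50  81 1
[... 540 characters left out ...]
  42  44  46 155 156
174  161 139  53  42  40  40  36  36  54 110 115 119  46  39  43  44  45  46  71 155
182  161 134  43  42  40  42  37  37  53 110 114 122  48  42  43  43  46  48  50 154
190  161 147  42  43  43  43  37  39  50 109 113 126  50  42  44  45  45  48  50 156
198  147 154  50  44  44  43  41  37  49 109 116 128  51  43  45  45  46  48  58 160
206  158 158 110  44  44  43  43  38  45 108 118 132  51  44  45  46  47  48 131 160
214  155 160 158  64  45  43  43  43  46 108 121 135  51  44  44  45  47  80 159 160
222  159 158 160 160  84  44  44  41  48 108 124 136  52  42  44  45  96 160 160 159
230  158 158 159 159 159 152  69  43  45 108 127 134  47  43  70 138 119 151 159 158
```

```bash
python3 - <<'E'
import numpy as np,cv2
w=np.load("w7.npz")["w"]; g=cv2.GaussianBlur(cv2.cvtColor(w,cv2.COLOR_BGR2GRAY),(0,0),.6).astype(float)
f=lambda r,a,b,s:(lambda x,v:(x*v).sum()/v.sum())(np.arange(a,b),np.clip(s*(g[r,a:b]-80),0,None))
print("bar",[(r,round(f(r,300,340,1),1)) for r in range(172,232,10)])
for r in range(108,142,2): print(r,g[r,306:332].astype(int).tolist())
E
```

```text
bar [(172, np.float64(318.6)), (182, np.float64(318.9)), (192, np.float64(319.4)), (202, np.float64(319.5)), (212, np.float64(319.5)), (222, np.float64(319.7))]
108 [47, 46, 43, 44, 46, 45, 48, 46, 45, 48, 48, 47, 49, 48, 50, 61, 73, 84, 87, 88, 90, 91, 92, 97, 97, 97]
110 [49, 49, 49, 48, 50, 53, 53, 56, 58, 56, 51, 51, 53, 56, 58, 60, 70, 77, 79, 79, 79, 81, 84, 83, 84, 85]
112 [64, 67, 66, 70, 72, 74, 75, 75, 74, 67, 57, 53, 62, 72, 76, 76, 80, 79, 78, 80, 81, 81, 78, 80, 80, 80]
114 [85, 85, 85, 87, 90, 93, 95, 93, 91, 81, 69, 64, 75, 90, 94, 96, 96, 94, 93, 93, 93, 93, 92, 90, 86, 83]
116 [100, 100, 103, 104, 103, 104, 104, 104, 99, 78, 57, 52, 75, 98, 105, 107, 106, 107, 107, 106, 104, 105, 107, 108, 109, 109]
118 [106, 107, 109, 109, 108, 109, 109, 108, 102, 83, 58, 52, 75, 100, 109, 110, 109, 108, 107, 107, 109, 108, 108, 113, 124, 136]
120 [108, 107, 106, 107, 107, 108, 108, 107, 104, 87, 62, 51, 72, 97, 108, 108, 106, 108, 109, 108, 107, 107, 109, 111, 121, 138]
122 [106, 108, 107, 107, 107, 107, 107, 108, 104, 87, 60, 48, 65, 91, 103, 106, 107, 107, 109, 106, 106, 106, 104
[... 328 characters left out ...]
, 74, 77, 78, 77, 82, 86, 90, 91, 89, 95, 104]
130 [71, 67, 62, 58, 51, 43, 41, 38, 37, 33, 35, 34, 34, 33, 36, 36, 39, 41, 44, 56, 64, 69, 72, 75, 77, 78]
132 [82, 84, 82, 75, 58, 41, 32, 31, 34, 35, 32, 30, 35, 35, 36, 38, 36, 41, 59, 78, 85, 86, 88, 85, 81, 76]
134 [92, 91, 89, 83, 70, 55, 53, 54, 53, 46, 37, 35, 38, 42, 52, 55, 55, 60, 71, 81, 89, 91, 92, 92, 92, 91]
136 [85, 86, 87, 81, 75, 69, 64, 63, 58, 49, 42, 32, 37, 47, 57, 62, 63, 64, 72, 81, 83, 82, 85, 87, 88, 88]
138 [70, 65, 63, 56, 50, 46, 43, 41, 40, 40, 34, 31, 34, 39, 42, 39, 42, 49, 51, 55, 56, 60, 63, 65, 66, 70]
140 [31, 33, 35, 35, 34, 36, 35, 33, 33, 35, 39, 38, 37, 34, 32, 36, 35, 39, 34, 33, 33, 36, 40, 41, 40, 39]
```

```bash
python3 -c "
from cell import *
print(state()['clock'],state()['contact_force'].round(1)); print(finish_job())"
```

```text
26.9667 [-0.3 -0.3 -0.7]
the job is handed in; nothing more can be done
None
```

The hopper is back in the throat, pressed home on the seal, and turned with the ring to the long mark. I then let go, backed away, and handed in at 27.0 s; no verdict is reported.

**What I did:** I picked the dark hopper and left the orange one alone. The slots were at 75° counter-clockwise of the long mark. I seated the hopper, lifted it out for a test, and seated it again. I then turned hopper and ring clockwise together to the mark. The highest axial push I read was about 40 N, in the lift-out test, well under the 80 N limit.

**Last checks that agreed:**
- **Angle:** in the final wrist image the long mark, the ring slot and the hopper's pointer rib all sit at column 317, within about 1 pixel (roughly 1°).
- **Depth by feel:** turned away from the slots, the hopper stopped about 11 mm higher. In the slots it reached the lower stop and stayed at that height through the whole turn.
- **Bystanders:** both jars and the cup were found within a few millimetres of where they started, and nothing touched the gripper at the end.

**Checks that disagreed or were weak:**
- **Depth by vision:** the networks put the hopper at -18 to -21 mm, against -24 mm when home. My own throat fits varied by several millimetres along the camera's line of sight, so I relied on the mechanical test.
- **Clicks:** I never felt clear 0.2 N m clicks in the torque readings.
- **Centring and tilt:** I did not measure these directly after letting go.

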